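Clamp an insulator bar in the thickness gauge, to the first slip of the thimble

TASK

Slide the orange insulator bar into the channel of the bench thickness gauge until its end rests gently against the backstop, and let go of it. Then turn the gauge's dark knurled thimble clockwise (seen from above) until its drag clutch first slips, stop at once, and let go with the bar still home and held by the spindle. Leave the other things on the bench alone.

Things in the scene. Friction and masses are not known exactly. Their poses are not given: they have to be found in the camera images.
- bar: The orange insulator bar, 150 x 30 x 12 mm, about 0.1 kg, lying flat on the bench. Origin: centre of its underside; x along its length, y across its 30 mm width, z up. Its two ends are alike, and either may go in first.
- gauge: The fixed bench thickness gauge: grey base (x -105 to +80 mm, y +-45 mm, top at z = 20 mm) under a white C-shaped frame whose open mouth faces the robot, more or less. Origin: on the underside, below the spindle's axis; x points from the mouth into the throat, z up. Column at x 40 to 80 mm; overhead arm x -24 to +80, y +-24, z 66 to 88 mm. 
- channel_mouth (a point): Mid-width point on the base's top (z = 20 mm of the gauge), at the entry of the channel, x = -45 mm of the gauge; axes as the gauge's. The channel runs along x: two steel rails 8 mm high, 33 mm apart inside, from x = 15 to 71 mm of this point, with flared lead-ins before them.
- bar_home (a point): Where the bar's origin is when the bar lies home: flat on the base, in the channel, its far end against the backstop: x = -50, y = 0, z = 20 mm of the gauge; axes as the gauge's.
- backstop: The dark steel block at the end of the channel, 34 mm wide, 18 mm high; origin at the middle of the lower edge of the face that the bar meets (x = 25 mm of the gauge), axes as the gauge's. A push of the bar on it above 40 N counts as slamming.
- thimble: The dark knurled round thimble on the spindle's vertical axis, 36 mm diameter, 40 mm high, 104 to 144 mm above the bench. Origin: centre of its underside; x points to the red line on its top and flank. It keeps its height as it turns. It drives the collar through a drag clutch: it takes 0.04 N m while running free and slips at 0.14 N m. Anticlockwise it drives without slip.
- thimble_grip (a point): Point on the thimble's axis, 26 mm above its underside and 14 mm below its top (130 mm above the bench): a good height to grip it from above. Axes as the thimble's. Clockwise from above lowers the spindle by 5 mm per radian (a quick-lead screw); 0.5 to 2.1 rad bring it onto the bar and about 0.2 rad more take the torque up to slipping, so more than one grasp may be needed.
- collar: The bright aluminium collar below the thimble, 52 mm diameter, 6 mm thick, its top 98 mm above the bench; it turns with the screw and carries the spindle. x points to its red mark. The marks of thimble and collar are in line until the clutch slips; the angle between them is the slip: from 0.04 rad it counts as slipped, beyond 0.5 rad (29 degrees) as turned too far.
- spindle_axis (a point): Point on the spindle's axis at the underside of the overhead arm, 66 mm above the bench. The steel spindle with its 12 mm ball end comes down from here onto the bar. It starts open, with 3 to 10 mm of gap over a bar lying in the channel, different each time and not measured. At slip it presses with about 20 N, and keeps about 8 N when let go.
- spare_bar: Bystander: green bar of the same size as the orange one, lying next to it. Leave it.
- flux_jar: Bystander: white jar with grey cap, 52 mm diameter, 85 mm high, origin at the centre of its underside.
- spool: Bystander: blue spool, 56 mm diameter, 36 mm high, origin at the centre of its underside.
- screwdriver: Bystander: screwdriver with red handle, lying on the bench.
- brass_pot: Bystander: squat brass pot, 64 mm diameter, 42 mm high, origin at the centre of its underside.
- parts_tray: Bystander: black divided tray, 100 x 140 x 25 mm, origin at the centre of its underside.

How it is judged:
On the way, in this order (a step that is already met when the one before it is completed fails the run):
1. the orange bar lies home in the channel, against the backstop, let go, before the spindle presses on it (x of bar in the frame of gauge between -0.053 and -0.047 m and y of bar in the frame of gauge between -0.004 and 0.004 m and z of bar in the frame of gauge between 0.017 and 0.023 m and angle between the x axis of bar and the x axis of gauge, either way round below 0.09 rad and contact force between the fingers and bar below 0.2 N and contact force between collar and bar below 1 N), for 0.2 s.
2. the clutch slips for the first time, with the spindle pressing on the bar (x of bar in the frame of gauge between -0.053 and -0.047 m and y of bar in the frame of gauge between -0.004 and 0.004 m and z of bar in the frame of gauge between 0.017 and 0.023 m and angle between the x axis of bar and the x axis of gauge, either way round below 0.09 rad and angle between the x axis of thimble and the x axis of collar, either way round above 0.04 rad and contact force between collar and bar above 8 N), for 0.1 s.
At the end, for the whole second after the job is handed in: The orange bar lies flat in the channel, home within 3 mm of the backstop and parallel to the channel, held by the spindle with more than 4 N; the clutch has slipped by 0.04 to 0.5 rad (angle between the red marks of thimble and collar); bar and thimble are at rest (x of bar in the frame of gauge between -0.053 and -0.047 m and y of bar in the frame of gauge between -0.004 and 0.004 m and z of bar in the frame of gauge between 0.017 and 0.023 m and angle between the x axis of bar and the x axis of gauge, either way round below 0.09 rad and contact force between collar and bar above 4 N and angle between the x axis of thimble and the x axis of collar, either way round between 0.04 and 0.5 rad and linear speed of bar below 0.01 m/s and angular speed of thimble below 0.05 rad/s); the robot touches nothing.
It fails at once if the clutch is turned on beyond its first slip (more than 0.5 rad) (angle between the x axis of thimble and the x axis of collar, either way round above 0.5 rad).
It fails at once if the bar is slammed into the backstop (over 40 N) (contact force between bar and backstop above 40 N).
It fails at once if a bystander is disturbed (moved more than 30 mm, or an upright one tipped) (distance of any of spare_bar, flux_jar, spool, screwdriver, brass_pot, parts_tray from where it was at the start of the episode above 0.03 m or angle between any of spare_bar, flux_jar, spool, brass_pot, parts_tray's own z axis and vertical above 0.5 rad).
It also fails if it takes over 67 s, if anything falls off the work surface, if the arm or the gripper's body presses on something with over 40 N, if the wrist force passes 120 N, or if a joint passes its speed limit or range.

ROBOT

A 6-joint arm with a two-finger parallel gripper is mounted at the origin on the work surface. World frame = base frame: x ahead of the robot, y to its left, z up, the work surface at z = 0. Lengths are in m, angles in rad, forces in N, time in s.
With the tool pointing down it reaches from about 0.325 to 0.775 m from the base axis. Payload 5.5 kg.
Tool frame: the origin (TCP) lies at the centre of the arm's flange, where the gripper is bolted on; the fingertips stand 173 mm ahead of it and the grasp point (between the pads) lies 155 mm ahead of it; z points along the fingers, y is the direction in which the jaws open and shut (so a half turn about z gives the same grasp; the last joint's range is limited). The gripper opens to 85 mm and grips with 20 to 120 N. Pads are 22 mm wide; open, the fingers measure 114 mm over their backs; the gripper's body (76 mm by 85 mm) begins 54 mm behind the grasp point. The pads swing forward as they close: fully open they stand 13 mm farther back than shut.
Start: joints at [1.13, 0.091, 1.231, -0, 1.82, -0.057], TCP at [0.225, 0.556, 0.405] pointing down, gripper open.
Joint ranges: [-2.87, 2.87], [-0.86, 2.18], [0.17, 2.46], [-1.51, 4.65], [0.06, 2.69], [-2.65, 2.65]. Speed limits (rad/s): [2.57, 2.57, 3.01, 3.14, 3.14, 3.14].

INTERFACE

Orientations are given as a unit quaternion [x, y, z, w].
In Python, from cell import r, vision, order gives the robot as it stands.
- The arm moves only by the shell command python3 -m crank 'ROWS' [FORCE]. ROWS is a JSON object of lists of equal length, an entry for each row: "rotation": the turn, a rotation vector about the tool's x, y, z in degrees, a list of three; "xyz": the shift along the tool's x, y, z in cm, a list of three; "claw": the opening, from 0 (shut) to 1 (fully open). In form: {"rotation": [[ax, ay, az], ...], "xyz": [[dx, dy, dz], ...], "claw": [claw, ...]}. A call has 1 to 12 rows; each row shifts and turns the pose as measured when the row begins, along the tool's axes as they then stand; what a row does not reach is not made up. A row lasts 1/10 s, in which the tool goes at most 50 mm and 8.59 degrees, less where a joint would pass 70% of its speed; a pose out of reach is approached as far as the arm can. A call is refused whole if a number of a shift passes 5 or a number of a turn 8.59, either way. A call with a gripper value outside its range is refused whole. The fingers move at their own pace and stop on an object; FORCE is the grip in N (left out, the last holds). Time passes only in rows, so rows that do not move let the fingers close. It gives the time, the measured TCP pose, the force and the opening at its end, in the units of the state.
- r.sense(): the state, without advancing time (a new reading comes with each control period).
- vision.snapshot(name): name is "scene" or "top" or "wrist"; returns a dict with "frame" (480x640x3 uint8, blue, green, red), "K" (3x3 intrinsics, pixels), "k1" (the pictures are not rectified: a ray, as slopes to the right and down, at radius r is drawn at 1 + k1 r^2 times it, then the intrinsics apply), "pose" (4x4, takes a point from camera to world coordinates); the wrist camera has in their place "mount" (4x4, takes a point from camera to tool coordinates, whose origin is the TCP and whose axes are the flange's). Camera axes: x right, y down, z forward; pixel columns grow to the right and rows downward; lengths in m; the calibration is good to about 2 mm. A picture is of the moment at which its call begins: read the wrist's pose just before it. There is no depth.
- order.finish_job(): hands the job in, once; it reports no verdict.
The state is a dict: "time": time; "q": joint angles; "joint_velocities": joint speeds; "tau": joint torques, N m; "tcp_pos": TCP position; "orientation": TCP orientation; "wrist_force": force on the tool from outside, world axes, zero at the start; "wrist_torque": the same for the moment, N m; "grip_width": finger opening in m.
Only numpy, scipy, OpenCV 4.12 (cv2) and the standard library are available. Lean on these libraries where they do the work, as an engineer would, in place of code of your own. Each camera call takes 0.05 s, during which the arm holds its last target.

## Working session

There is one attempt and no reset: what is moved stays moved. The work goes in short steps, Python scripts to look and compute and a shell command to move; the robot and the scene stay as the last step left them, time stands still between calls to the robot, and variables do not carry over. Pictures are saved under pics/ and viewed, and the job is handed in when it is done.

```bash
mkdir -p pics; ls
python3 - <<'E'
from cell import r, vision, order
import cv2
print(r.sense())
for n in ("scene","top","wrist"):
    s=vision.snapshot(n); cv2.imwrite(f"pics/{n}0.png",s["frame"]); print(n,s["K"],s["k1"],s.get("pose",s.get("mount")))
E
```

```text
pics
{'time': 0.0, 'q': array([ 1.13026174e+00,  9.18543661e-02,  1.23189331e+00, -9.76610719e-06,
        1.81979110e+00, -5.66921130e-02]), 'joint_velocities': array([ 0.00062062, -0.0019783 , -0.00031609,  0.00016414,  0.00267351,
        0.00035635]), 'tau': array([ 1.35465975e-04, -4.58702016e+01, -4.18043947e+01, -1.73531112e-04,
        1.12933537e-02, -8.57105107e-06]), 'tcp_pos': array([0.22471364, 0.55638936, 0.40354903]), 'orientation': array([ 1.90746295e-01,  9.81638887e-01, -9.44309536e-04, -2.34843718e-04]), 'wrist_force': array([-0.58127376,  0.53539909,  0.19813372]), 'wrist_torque': array([ 0.0235874 , -0.04302494,  0.03084342]), 'grip_width': 0.08540756787400235}
scene [[447.85328054   0.         322.12976017]
 [  0.         447.85328054 240.57300592]
 [  0.           0.           1.        ]] -0.015875945549575075 [[ 0.34486663  0.75415979 -0.55884704  1.092369  ]
 [ 0.93857929 -0.28445649  0.19532899 -0.18589299]
 [-0.0116584  -0.59188471 -0.80593831  0.81024998]
 [ 0.          0.          0.          1.        ]]
top [[467.56594308   0.         312.66303403]
 [  0.         467.56594308 234.23816678]
 [  0.           0.           1.        ]] -0.10799472889185416 [[ 2.72136738e-02 -9.92167554e-01  1.21913743e-01  4.59698237e-01]
 [-9.99544930e-01 -2.85959275e-02 -9.60237727e-03  3.47913034e-04]
 [ 1.30134037e-02 -1.21596948e-01 -9.92494249e-01  9.87390342e-01]
 [ 0.00000000e+00  0.00000000e+00  0.00000000e+00  1.00000000e+00]]
wrist [[427.95176411   0.         315.70576336]
 [  0.         427.95176411 243.85928229]
 [  0.           0.           1.        ]] -0.03769704976230088 [[-2.21414246e-03 -9.45478162e-01 -3.25677975e-01  8.35510516e-02]
 [ 9.99997532e-01 -2.03419226e-03 -8.93068165e-04  2.15816513e-05]
 [ 1.81884829e-04 -3.25679149e-01  9.45480332e-01  3.03612404e-02]
 [ 0.00000000e+00  0.00000000e+00  0.00000000e+00  1.00000000e+00]]
```

View pics/top0.png

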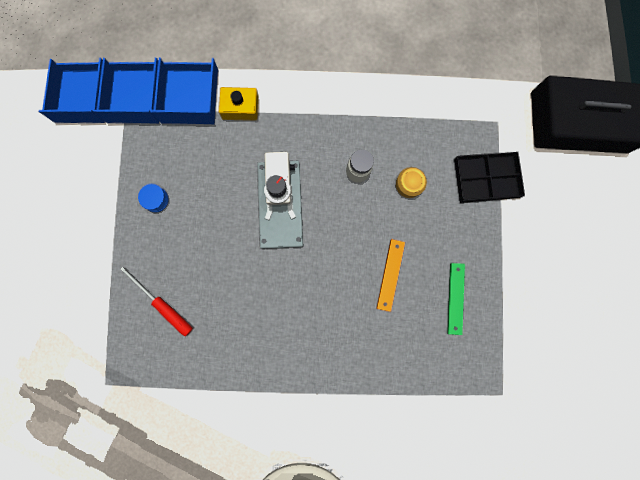

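View pics/scene0.png

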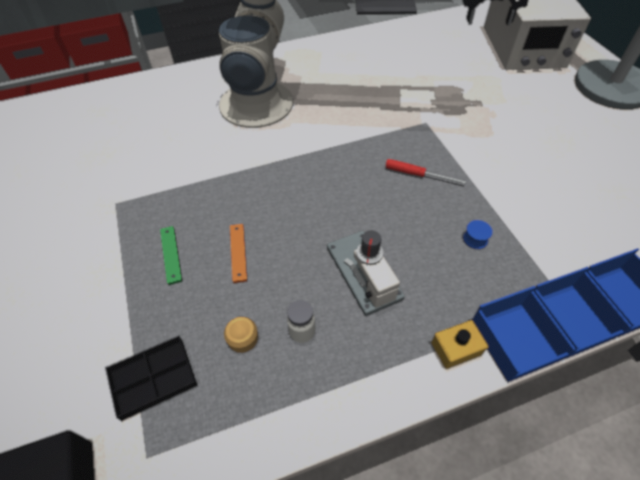

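View pics/wrist0.png

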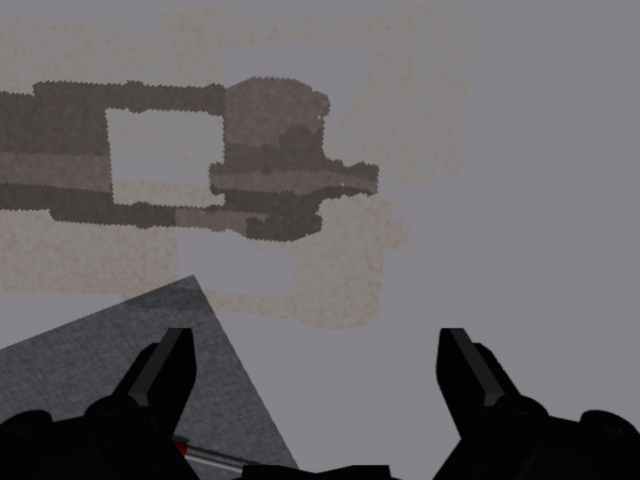

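The top view shows the gauge base with corners near (259,162), (300,162), (302,247) and (260,248), and the thimble near (277,186). The orange bar spans about (397,240) to (384,310).

```bash
cat > h.py <<'E'
import numpy as np, cv2
from scipy.spatial.transform import Rotation as R
from cell import r, vision, order
def campose(s,st=None):
    if "pose" in s: return np.array(s["pose"])
    T=np.eye(4);T[:3,:3]=R.from_quat(st["orientation"]).as_matrix();T[:3,3]=st["tcp_pos"]
    return T@np.array(s["mount"])
def dist(s): return np.array([s["k1"],0,0,0.])
def p2w(s,px,z,T):
    px=np.array(px,float).reshape(-1,1,2)
    n=cv2.undistortPoints(px,s["K"],dist(s)).reshape(-1,2)
    d=np.c_[n,np.ones(len(n))]@T[:3,:3].T
    o=T[:3,3]; t=(z-o[2])/d[:,2]
    return o+d*t[:,None]
def w2p(s,P,T):
    Ti=np.linalg.inv(T)
    return cv2.projectPoints(np.array(P,float).reshape(-1,1,3),cv2.Rodrigues(Ti[:3,:3])[0],Ti[:3,3],s["K"],dist(s))[0].reshape(-1,2)
def snap(n):
    st=r.sense(); s=vision.snapshot(n); return s,campose(s,st),st
def orange(f):
    h=cv2.cvtColor(f,cv2.COLOR_BGR2HSV); return cv2.inRange(h,(8,150,100),(20,255,255))
E
python3 - <<'E'
from h import *
s,T,_=snap("top"); f=s["frame"]
m=orange(f)
n,l,st,c=cv2.connectedComponentsWithStats(m)
for i in range(1,n):
    if st[i,4]>100:
        pts=np.argwhere(l==i)[:,::-1].astype(np.float32); rr=cv2.minAreaRect(pts); b=cv2.boxPoints(rr)
        W=p2w(s,b,0.012,T); print(st[i],b.round(1).tolist(),W[:,:2].round(4).tolist(),W.mean(0))
def crop(x0,y0,w,h,k,name): cv2.imwrite(name,cv2.resize(f[y0:y0+h,x0:x0+w],None,fx=k,fy=k,interpolation=cv2.INTER_CUBIC))
crop(245,145,70,110,5,"pics/g1.png"); crop(365,225,50,100,6,"pics/b1.png")
E
```

```text
[397 168  30  28 215] [[392.0, 181.0], [411.5, 161.5], [431.5, 181.5], [412.0, 201.0]] [[0.6995, -0.1762], [0.7443, -0.2187], [0.7015, -0.2622], [0.6572, -0.2195]] [ 0.70062153 -0.21915718  0.012     ]
[404 171  18  19 194] [[404.0, 171.0], [421.0, 171.0], [421.0, 189.0], [404.0, 189.0]] [[0.7225, -0.2022], [0.7239, -0.2394], [0.6841, -0.2391], [0.6828, -0.2022]] [ 0.70334289 -0.22074465  0.012     ]
[377 239  28  72 990] [[375.79998779296875, 308.1000061035156], [390.6000061035156, 238.6999969482422], [405.0, 241.8000030517578], [390.1000061035156, 311.20001220703125]] [[0.4289, -0.1442], [0.5748, -0.1738], [0.5691, -0.2044], [0.4232, -0.1743]] [ 0.49900326 -0.17418652  0.012     ]
```

View pics/g1.png

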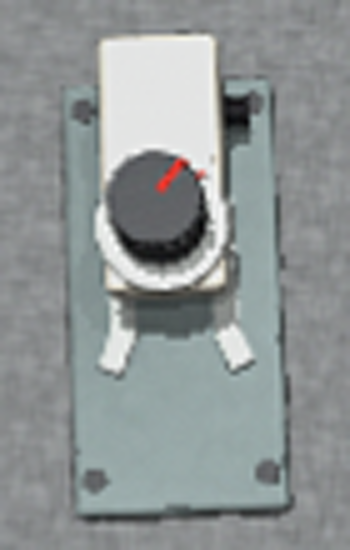

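Run:
```python
from h import *
from scipy.optimize import least_squares
s,T,_=snap("top")
c=lambda x,y:((x+.5)/5-.5+245,(y+.5)/5-.5+145)
px=np.array([c(77,516),c(288,507),c(63,88),c(270,82)])
W=p2w(s,px,0.02,T); print(W[:,:2].round(4))
M=np.array([[-.105,.045],[-.105,-.045],[.08,.045],[.08,-.045]])
def g(p,m): 
    C,S=np.cos(p[2]),np.sin(p[2]); return np.c_[p[0]+C*m[:,0]-S*m[:,1],p[1]+S*m[:,0]+C*m[:,1]]
o=least_squares(lambda p:(g(p,M)-W[:,:2]).ravel(),[.65,.1,0]); print(o.x,o.fun.round(4))
# thimble top center
t=p2w(s,[c(155,190)],0.144,T); print(t)
```

```text
[[0.547  0.0996]
 [0.5533 0.0121]
 [0.7297 0.1133]
 [0.7348 0.0252]]
[0.65366364 0.06343895 0.07206673] [-0.0013  0.0012 -0.0011 -0.0011  0.0005  0.0008  0.0019 -0.0009]
[[0.65723302 0.06312698 0.144     ]]
```

```bash
cat >> h.py <<'E'
def goto(p,yang):
    """remaining move in tool axes cm / deg; yang = wanted tool-y heading deg; tool down"""
    st=r.sense(); Rm=R.from_quat(st["orientation"])
    y=np.deg2rad(yang); Y=np.array([np.cos(y),np.sin(y),0]); Z=np.array([0,0,-1.]); X=np.cross(Y,Z)
    G=R.from_matrix(np.c_[X,Y,Z])
    rot=(Rm.inv()*G).as_rotvec(degrees=True)
    d=np.array(p)-st["tcp_pos"]
    print("t",round(st["time"],2),"rot",rot.round(2),"xyz(now)",(Rm.inv().apply(d)*100).round(2),"xyz(after rot)",(G.inv().apply(d)*100).round(2),"F",st["wrist_force"].round(1),"M",st["wrist_torque"].round(3),"w",round(st["grip_width"],4),"q6",st["q"][5].round(2))
E
python3 -c "
from h import *
goto([.4618,-.1663,.30],78.4)"; python3 -m crank '{"rotation":[[0,0,-5.2],[0,0,-5.2]],"xyz":[[0,0,0],[0,0,0]],"claw":[1,1]}' 30;  python3 -c "
from h import *
goto([.4618,-.1663,.30],78.4)"
```

```text
t 0.25 rot [-5.000e-02 -1.000e-02 -1.039e+01] xyz(now) [-49.05 -58.13  10.46] xyz(after rot) [-37.76 -66.03  10.41] F [-0.3 -0.1  0.7] M [ 0.052  0.008 -0.035] w 0.0855 q6 -0.06
time: 0.45
tcp_pos: [0.2247, 0.5564, 0.4036]
orientation: [0.099, 0.995, -0.001, -0.0]
wrist_force: [0.3, 0.9, 0.1]
grip_width: 0.0852
t 0.45 rot [-0.1  -0.02  0.29] xyz(now) [-37.43 -66.2   10.46] xyz(after rot) [-37.76 -66.03  10.36] F [0.3 0.9 0.1] M [-0.002 -0.011 -0.003] w 0.0852 q6 -0.24
```

```bash
python3 -m crank '{"rotation":[[0,0,0],[0,0,0],[0,0,0],[0,0,0],[0,0,0],[0,0,0],[0,0,0],[0,0,0],[0,0,0],[0,0,0],[0,0,0],[0,0,0]],"xyz":[[-2.4,-4.2,0.6],[-2.4,-4.2,0.6],[-2.4,-4.2,0.6],[-2.4,-4.2,0.6],[-2.4,-4.2,0.6],[-2.4,-4.2,0.6],[-2.4,-4.2,0.6],[-2.4,-4.2,0.6],[-2.4,-4.2,0.6],[-2.4,-4.2,0.6],[-2.4,-4.2,0.6],[-2.4,-4.2,0.6]],"claw":[1,1,1,1,1,1,1,1,1,1,1,1]}';  python3 -c "
from h import *
goto([.4618,-.1663,.30],78.4)"
```

```text
time: 1.65
tcp_pos: [0.4122, -0.0044, 0.3277]
orientation: [0.091, 0.996, -0.002, 0.002]
wrist_force: [0.6, 0.0, 0.5]
grip_width: 0.0856
t 1.65 rot [-0.23  0.21  1.15] xyz(now) [ -7.8  -15.01   2.86] xyz(after rot) [ -8.11 -14.86   2.77] F [0.6 0.  0.5] M [ 0.017 -0.033  0.08 ] w 0.0856 q6 -1.48
```

```bash
python3 -m crank '{"rotation":[[0,0,1],[0,0,0],[0,0,0],[0,0,0],[0,0,0]],"xyz":[[-2.0,-3.9,0.7],[-2.0,-3.9,0.7],[-2.0,-3.7,0.7],[-2.0,-3.5,0.7],[0,0,0]],"claw":[1,1,1,1,1]}';  python3 - <<'E'
from h import *
goto([.4618,-.1663,.30],78.4)
s,T,_=snap("wrist"); f=s["frame"]; cv2.imwrite("pics/w1.png",f)
m=orange(f); n,l,st,c=cv2.connectedComponentsWithStats(m); print(st[st[:,4]>100])
i=1+np.argmax(st[1:,4]); pts=np.argwhere(l==i)[:,::-1].astype(np.float32); b=cv2.boxPoints(cv2.minAreaRect(pts)); print(b,p2w(s,b,.012,T))
E
```

```text
time: 2.15
tcp_pos: [0.4617, -0.1799, 0.2984]
orientation: [0.104, 0.995, -0.003, 0.002]
wrist_force: [-1.1, 1.5, -0.4]
grip_width: 0.0856
t 2.15 rot [-0.27  0.25 -0.32] xyz(now) [ 0.27  1.33 -0.17] xyz(after rot) [ 0.26  1.33 -0.16] F [-1.1  1.5 -0.4] M [-0.039  0.006  0.033] w 0.0856 q6 -1.8
[[     0      0    640    480 297791]
 [   313    172     50    211   9409]]
[[313. 172.]
 [362. 172.]
 [362. 382.]
 [313. 382.]] [[ 0.42224755 -0.174796    0.012     ]
 [ 0.42832494 -0.14611737  0.012     ]
 [ 0.57650345 -0.17216383  0.012     ]
 [ 0.56925469 -0.20650864  0.012     ]]
```

View pics/w1.png

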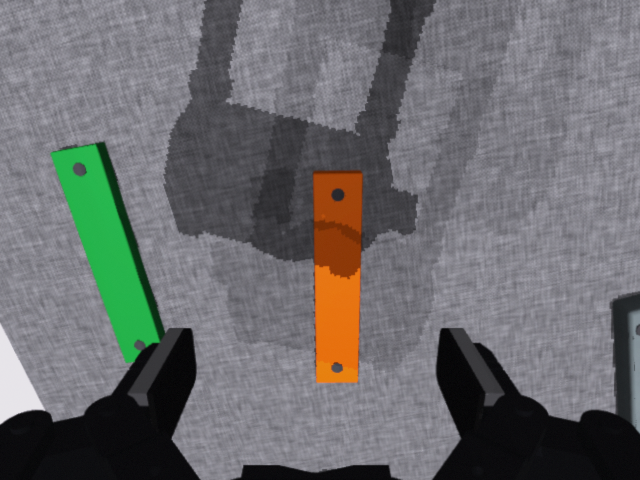

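The wrist view confirms the bar, running from (337,172) to (337,382) between the fingers. Its position matches the top camera, so I'll descend.

```bash
python3 -m crank '{"rotation":[[0,0,0],[0,0,0],[0,0,0],[0,0,0],[0,0,0]],"xyz":[[0.3,1.3,0],[0,0,0],[0,0,4],[0,0,4],[0,0,2.5]],"claw":[1,1,1,1,1]}';  python3 -c "
from h import *
goto([.4618,-.1663,.176],78.6)"
```

```text
time: 2.7
tcp_pos: [0.4635, -0.1591, 0.1994]
orientation: [0.1, 0.995, -0.003, 0.01]
wrist_force: [0.3, 0.2, -0.1]
grip_width: 0.0853
t 2.7 rot [-0.28  1.14 -0.05] xyz(now) [ 0.07 -0.73  2.34] xyz(after rot) [ 0.02 -0.74  2.34] F [ 0.3  0.2 -0.1] M [-0.064  0.021  0.003] w 0.0853 q6 -1.77
```

```bash
python3 -m crank '{"rotation":[[-0.3,1.1,0],[0,0,0],[0,0,0],[0,0,0]],"xyz":[[0,-0.7,1.2],[0,0,0],[0,0,0.9],[0,0,0]],"claw":[1,1,1,1]}';  python3 -c "
from h import *
goto([.4618,-.1663,.176],78.6)"
```

```text
time: 3.1
tcp_pos: [0.4618, -0.1627, 0.1772]
orientation: [0.097, 0.995, 0.001, -0.001]
wrist_force: [0.3, 0.4, -0.4]
grip_width: 0.0858
t 3.1 rot [ 0.08 -0.13  0.3 ] xyz(now) [-0.07 -0.35  0.12] xyz(after rot) [-0.07 -0.35  0.12] F [ 0.3  0.4 -0.4] M [0.03  0.021 0.015] w 0.0858 q6 -1.79
```

Close gently.

```bash
python3 -m crank '{"rotation":[[0,0,0],[0,0,0],[0,0,0],[0,0,0],[0,0,0],[0,0,0]],"xyz":[[0,-0.3,0.1],[0,0,0],[0,0,0],[0,0,0],[0,0,0],[0,0,0]],"claw":[1,0.3,0.2,0.2,0.2,0.2]}' 30;  python3 -c "
from h import *
goto([.4618,-.1663,.176],78.6)"
```

```text
time: 3.7
tcp_pos: [0.4626, -0.1667, 0.1806]
orientation: [0.097, 0.995, -0.0, 0.002]
wrist_force: [0.8, 0.8, -0.7]
grip_width: 0.0288
t 3.7 rot [-0.01  0.28  0.27] xyz(now) [0.09 0.02 0.46] xyz(after rot) [0.08 0.02 0.46] F [ 0.8  0.8 -0.7] M [-0.017  0.045  0.024] w 0.0288 q6 -1.79
```

```bash
python3 -m crank '{"rotation":[[0,0,0],[0,0,0],[0,0,0],[0,0,0]],"xyz":[[0,0,-2],[0,0,-2.5],[0,0,-2.5],[0,0,0]],"claw":[0.2,0.2,0.2,0.2]}' 40;  python3 - <<'E'
from h import *
goto([.4618,-.1663,.176],78.6)
s,T,_=snap("wrist"); cv2.imwrite("pics/w2.png",s["frame"])
E
```

```text
time: 4.1
tcp_pos: [0.4614, -0.1663, 0.2502]
orientation: [0.097, 0.995, 0.001, -0.0]
wrist_force: [0.3, -0.2, -1.9]
grip_width: 0.0285
t 4.1 rot [ 0.06 -0.05  0.26] xyz(now) [-0.04 -0.    7.42] xyz(after rot) [-0.03  0.01  7.42] F [ 0.3 -0.2 -1.9] M [0.024 0.022 0.001] w 0.0285 q6 -1.79
```

View pics/w2.png

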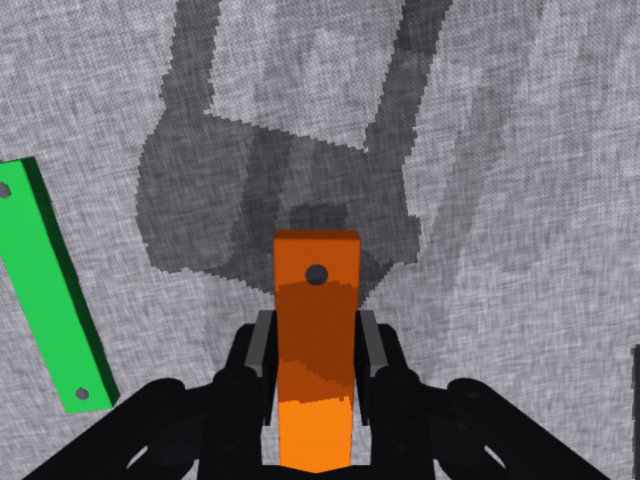

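```bash
python3 -m crank '{"rotation":[[0,0,0],[0,0,-5.2],[0,0,-5.2],[0,0,-5.2],[0,0,0]],"xyz":[[0,0,-4],[0,0,-4],[0,0,-3],[0,0,0],[0,0,0]],"claw":[0.2,0.2,0.2,0.2,0.2]}';  python3 - <<'E'
from h import *
goto([.5443,.0551,.36],94.1)
s,T,_=snap("scene"); f=s["frame"]
cv2.imwrite("pics/s2.png",cv2.resize(f[220:320,315:415],None,fx=6,fy=6,interpolation=cv2.INTER_CUBIC))
E
```

```text
time: 4.65
tcp_pos: [0.4609, -0.1661, 0.3509]
orientation: [-0.044, 0.999, 0.005, -0.009]
wrist_force: [-0.2, 0.3, -1.0]
grip_width: 0.0283
t 4.65 rot [ 0.59 -1.    0.91] xyz(now) [-10.23  21.32  -0.86] xyz(after rot) [-9.9  21.47 -0.91] F [-0.2  0.3 -1. ] M [-0.004  0.022  0.021] w 0.0283 q6 -2.07
```

View pics/s2.png

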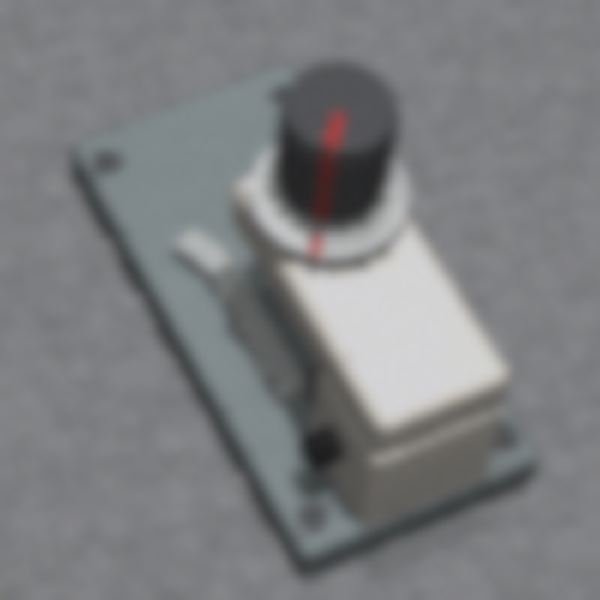

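```bash
python3 - <<'E'
from h import *
from scipy.optimize import least_squares
s1,T1,_=snap("top"); s2,T2,_=snap("scene")
c1=lambda x,y:((x+.5)/5-.5+245,(y+.5)/5-.5+145)
c2=lambda x,y:((x+.5)/6-.5+315,(y+.5)/6-.5+220)
A=[((-.105,.045,.02),c1(77,516)),((-.105,-.045,.02),c1(288,507)),((.08,.045,.02),c1(63,88)),((.08,-.045,.02),c1(270,82)),((.08,.024,.088),c1(100,38)),((.08,-.024,.088),c1(216,35)),((0,0,.144),c1(155,190))]
B=[((-.105,-.045,.02),c2(74,152)),((.08,-.045,.02),c2(307,560)),((.08,.045,.02),c2(533,458)),((.08,-.024,.088),c2(380,432)),((.08,.024,.088),c2(508,378)),((0,0,.144),c2(338,108))]
def wp(p,m):
    m=np.array(m);C,S=np.cos(p[2]),np.sin(p[2]); return np.c_[p[0]+C*m[:,0]-S*m[:,1],p[1]+S*m[:,0]+C*m[:,1],m[:,2]]
def res(p,sets): return np.concatenate([(w2p(s,wp(p,[a for a,_ in X]),T)-np.array([b for _,b in X])).ravel() for s,T,X in sets])
for sets in ([(s1,T1,A)],[(s2,T2,B)],[(s1,T1,A),(s2,T2,B)]):
    o=least_squares(res,[.65,.06,.07],args=(sets,),x_scale=[.01,.01,.1]); print(o.x,o.fun.reshape(-1,2).round(1).tolist())
E
python3 -m crank '{"rotation":[[0.6,-1,0.9],[0,0,0],[0,0,0],[0,0,0],[0,0,0],[0,0,0]],"xyz":[[-2,4.3,-0.3],[-2,4.3,0],[-2,4.3,0],[-2,4.3,0],[-2,4.3,0],[0,0,0]],"claw":[0.2,0.2,0.2,0.2,0.2,0.2]}';  python3 - <<'E'
from h import *
goto([.5443,.0551,.36],94.1)
E
```

```text
[0.65414792 0.06322136 0.07053295] [[-0.6, 0.4], [0.5, 0.4], [-0.2, -0.5], [0.6, -1.0], [-0.6, -0.3], [0.3, -0.7], [-0.1, 1.6]]
[0.65618411 0.06239304 0.0719432 ] [[-1.3, -1.3], [-0.8, 0.2], [1.5, 0.3], [-0.4, 0.3], [0.9, -0.1], [0.0, 0.2]]
[0.6550126  0.0629418  0.07072363] [[-0.4, -0.1], [0.7, -0.1], [-0.0, -0.9], [0.8, -1.4], [-0.4, -0.7], [0.5, -1.1], [0.1, 1.2], [-1.2, -1.9], [-0.8, -0.4], [1.4, -0.2], [-0.5, -0.3], [0.9, -0.7], [0.0, -0.4]]
time: 5.4
tcp_pos: [0.5485, 0.0607, 0.3432]
orientation: [-0.024, 1.0, 0.001, -0.007]
wrist_force: [-0.3, -0.9, -0.8]
grip_width: 0.0282
t 5.4 rot [ 0.09 -0.76 -1.31] xyz(now) [ 0.47 -0.54 -1.68] xyz(after rot) [ 0.46 -0.53 -1.68] F [-0.3 -0.9 -0.8] M [-0.012  0.004 -0.04 ] w 0.0282 q6 -1.57
```

```bash
python3 -m crank '{"rotation":[[0,-0.7,-1.3],[0,0,0]],"xyz":[[0.5,-0.5,-1.6],[0,0,0]],"claw":[0.2,0.2]}';  python3 - <<'E'
from h import *
goto([.5443,.0551,.36],94.1)
s,T,st=snap("wrist"); f=s["frame"].copy()
G=np.array([.655,.063,.071]);C,S=np.cos(G[2]),np.sin(G[2])
for a in [(-.105,.045,.02),(-.105,-.045,.02),(-.03,.045,.02),(-.03,-.045,.02),(-.105,0,.02)]:
    P=[G[0]+C*a[0]-S*a[1],G[1]+S*a[0]+C*a[1],a[2]]; p=w2p(s,[P],T)[0]; print(a,p); cv2.drawMarker(f,tuple(int(round(v)) for v in p),(255,0,255),0,12,1)
cv2.imwrite("pics/w3.png",f)
E
```

```text
time: 5.6
tcp_pos: [0.5437, 0.0561, 0.3576]
orientation: [-0.037, 0.999, 0.0, -0.003]
wrist_force: [0.4, -0.2, -0.4]
grip_width: 0.0283
t 5.6 rot [ 0.06 -0.3   0.13] xyz(now) [-0.05 -0.11 -0.24] xyz(after rot) [-0.05 -0.11 -0.24] F [ 0.4 -0.2 -0.4] M [-0.041  0.007  0.025] w 0.0283 q6 -1.6
(-0.105, 0.045, 0.02) [374.49009441 226.28633475]
(-0.105, -0.045, 0.02) [254.35268046 226.22005652]
(-0.03, 0.045, 0.02) [370.27351541 315.65412496]
(-0.03, -0.045, 0.02) [258.62461805 315.5996196 ]
(-0.105, 0, 0.02) [314.42291346 226.24008915]
```

View pics/w3.png

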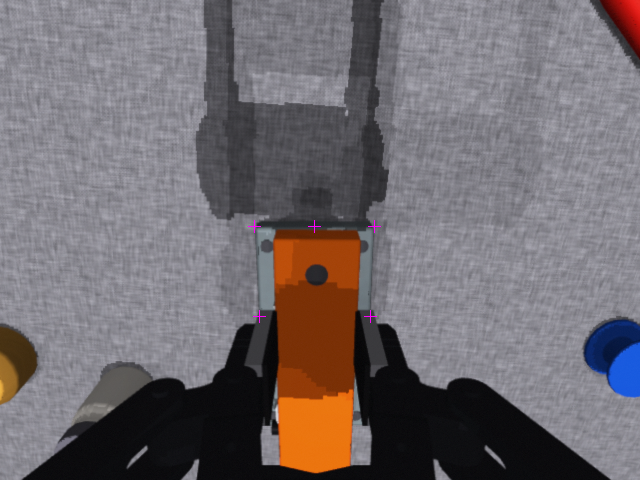

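```bash
python3 -m crank '{"rotation":[[0,-0.3,0],[0,0,0],[0,0,0],[0,0,0],[0,0,0],[0,0,0],[0,0,0]],"xyz":[[3,0,0],[2.6,-0.2,0],[0,0,0],[0,0,4],[0,0,4],[0,0,4],[0,0,0]],"claw":[0.2,0.2,0.2,0.2,0.2,0.2,0.2]}';  python3 - <<'E'
from h import *
goto([.4874,.0511,.203],94.1)
E
```

```text
time: 6.35
tcp_pos: [0.4861, 0.0417, 0.234]
orientation: [-0.028, 1.0, 0.0, 0.002]
wrist_force: [-1.1, 0.8, -1.3]
grip_width: 0.0281
t 6.35 rot [-0.    0.26 -0.93] xyz(now) [-0.16  0.93  3.1 ] xyz(after rot) [-0.19  0.93  3.1 ] F [-1.1  0.8 -1.3] M [-0.004  0.103  0.029] w 0.0281 q6 -1.61
```

```bash
python3 -m crank '{"rotation":[[0,0,-0.9],[0,0,0],[0,0,0],[0,0,0]],"xyz":[[-0.2,0.9,0],[0,0,1.5],[0,0,0.8],[0,0,0]],"claw":[0.2,0.2,0.2,0.2]}';  python3 - <<'E'
from h import *
goto([.4874,.0511,.203],94.1)
E
```

```text
time: 6.75
tcp_pos: [0.4903, 0.0505, 0.2157]
orientation: [-0.035, 0.999, 0.0, 0.007]
wrist_force: [0.1, -0.6, -1.3]
grip_width: 0.0281
t 6.75 rot [-0.02  0.75 -0.1 ] xyz(now) [0.3  0.08 1.27] xyz(after rot) [0.28 0.08 1.27] F [ 0.1 -0.6 -1.3] M [0.038 0.07  0.02 ] w 0.0281 q6 -1.61
```

```bash
python3 -m crank '{"rotation":[[0,0.7,0],[0,0,0],[0,0,0],[0,0,0]],"xyz":[[0.2,0.1,0.6],[0,0,0],[0,0,0.4],[0,0,0]],"claw":[0.2,0.2,0.2,0.2]}';  python3 - <<'E'
from h import *
goto([.4874,.0511,.203],94.1)
s,T,_=snap("scene"); f=s["frame"]
cv2.imwrite("pics/s3.png",cv2.resize(f[180:320,280:420],None,fx=5,fy=5,interpolation=cv2.INTER_CUBIC)[:600])
s,T,_=snap("top"); f=s["frame"]
cv2.imwrite("pics/t3.png",cv2.resize(f[140:340,215:365],None,fx=3,fy=3,interpolation=cv2.INTER_CUBIC)[:600])
E
```

```text
time: 7.15
tcp_pos: [0.4889, 0.0515, 0.2072]
orientation: [-0.035, 0.999, -0.0, 0.002]
wrist_force: [-0.2, 0.5, -1.2]
grip_width: 0.028
t 7.15 rot [-0.03  0.19 -0.09] xyz(now) [ 0.15 -0.03  0.42] xyz(after rot) [ 0.15 -0.03  0.42] F [-0.2  0.5 -1.2] M [-0.003  0.017 -0.042] w 0.028 q6 -1.6
```

View pics/s3.png

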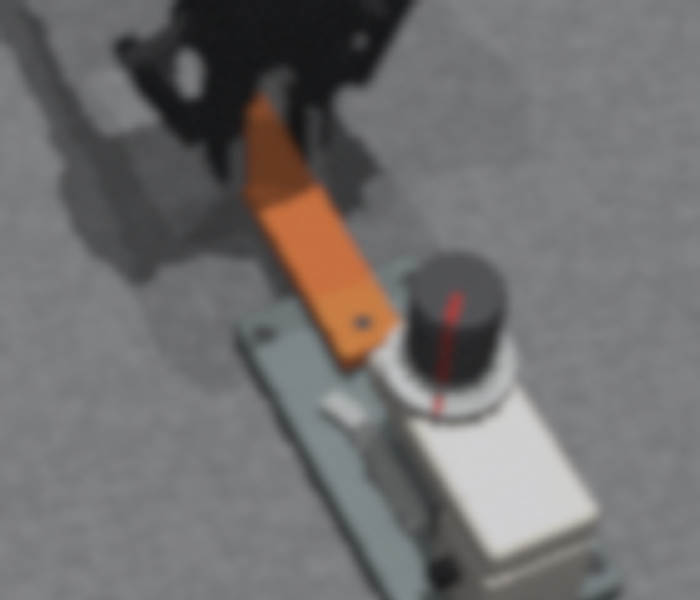

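View pics/t3.png

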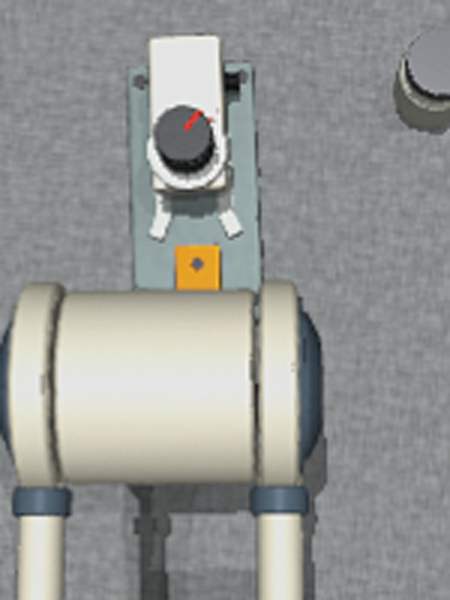

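The bar end sits centred just before the flared lead-ins, at (197,247) in the top crop between the guides at (160,225) and (232,220). I'll lower it to the base and slide it in by small steps.

```bash
python3 -m crank '{"rotation":[[0,0.2,0],[0,0,0],[0,0,0]],"xyz":[[0,0,0.3],[0,0,0.15],[0,0,0]],"claw":[0.2,0.2,0.2]}';  python3 -c "
from h import *
goto([.4874,.0511,.203],94.1)"; python3 -m crank '{"rotation":[[0,0,0],[0,0,0],[0,0,0]],"xyz":[[-1,0,0],[-1,0,0],[0,0,0]],"claw":[0.2,0.2,0.2]}';  python3 -c "
from h import *
goto([.567,.0569,.202],94.1)"
```

```text
time: 7.55
tcp_pos: [0.4892, 0.0515, 0.2034]
orientation: [-0.035, 0.999, -0.0, 0.001]
wrist_force: [0.4, 0.1, 0.0]
grip_width: 0.0285
t 7.55 rot [-0.04  0.08 -0.1 ] xyz(now) [ 0.18 -0.02  0.04] xyz(after rot) [ 0.18 -0.02  0.04] F [0.4 0.1 0. ] M [-0.011  0.018  0.029] w 0.0285 q6 -1.6
time: 7.85
tcp_pos: [0.511, 0.053, 0.2036]
orientation: [-0.035, 0.999, -0.0, 0.001]
wrist_force: [-0.4, 0.4, -0.7]
grip_width: 0.0282
t 7.85 rot [-0.04  0.14 -0.11] xyz(now) [-5.61  0.    0.18] xyz(after rot) [-5.61 -0.01  0.16] F [-0.4  0.4 -0.7] M [-0.045  0.061  0.02 ] w 0.0282 q6 -1.6
```

```bash
python3 -m crank '{"rotation":[[0,0,0],[0,0,0],[0,0,0]],"xyz":[[-0.8,0,0.1],[-0.8,0,0],[0,0,0]],"claw":[0.2,0.2,0.2]}';  python3 -c "
from h import *
goto([.5672,.0569,.202],94.1)"; python3 -m crank '{"rotation":[[0,0,0],[0,0,0],[0,0,0],[0,0,0]],"xyz":[[-0.8,0,0],[-0.8,0,0],[-0.4,0,0],[0,0,0]],"claw":[0.2,0.2,0.2,0.2]}';  python3 -c "
from h import *
goto([.5672,.0569,.202],94.1)"
```

```text
time: 8.15
tcp_pos: [0.5289, 0.0542, 0.2024]
orientation: [-0.035, 0.999, -0.0, 0.001]
wrist_force: [-0.2, 0.1, -0.9]
grip_width: 0.0281
t 8.15 rot [-0.04  0.14 -0.1 ] xyz(now) [-3.84  0.    0.05] xyz(after rot) [-3.84 -0.    0.04] F [-0.2  0.1 -0.9] M [-0.029  0.075  0.029] w 0.0281 q6 -1.6
time: 8.55
tcp_pos: [0.5508, 0.0558, 0.2023]
orientation: [-0.035, 0.999, -0.0, 0.001]
wrist_force: [-0.3, 0.4, -1.4]
grip_width: 0.0282
t 8.55 rot [-0.03  0.11 -0.1 ] xyz(now) [-1.64 -0.    0.03] xyz(after rot) [-1.64 -0.01  0.03] F [-0.3  0.4 -1.4] M [-0.02  -0.004  0.045] w 0.0282 q6 -1.6
```

```bash
python3 -m crank '{"rotation":[[0,0,0],[0,0,0],[0,0,0]],"xyz":[[-0.5,0,0.1],[-0.4,0,0],[0,0,0]],"claw":[0.2,0.2,0.2]}' 20;  python3 -c "
from h import *
goto([.5672,.0569,.202],94.1)"; python3 -m crank '{"rotation":[[0,0,0],[0,0,0]],"xyz":[[-0.2,0,0],[-0.2,0,0]],"claw":[0.2,0.2]}';  python3 -c "
from h import *
goto([.5672,.0569,.202],94.1)"
```

```text
time: 8.85
tcp_pos: [0.5605, 0.0565, 0.2012]
orientation: [-0.035, 0.999, -0.0, 0.001]
wrist_force: [0.0, 1.2, -0.8]
grip_width: 0.0282
t 8.85 rot [-0.03  0.1  -0.1 ] xyz(now) [-0.67 -0.   -0.08] xyz(after rot) [-0.67 -0.   -0.08] F [ 0.   1.2 -0.8] M [-0.023 -0.016  0.068] w 0.0282 q6 -1.6
time: 9.05
tcp_pos: [0.5646, 0.0568, 0.2012]
orientation: [-0.035, 0.999, -0.0, 0.001]
wrist_force: [-0.4, 0.6, -1.4]
grip_width: 0.0283
t 9.05 rot [-0.03  0.09 -0.1 ] xyz(now) [-0.26 -0.01 -0.08] xyz(after rot) [-0.26 -0.01 -0.08] F [-0.4  0.6 -1.4] M [-0.026  0.022  0.03 ] w 0.0283 q6 -1.6
```

```bash
python3 -m crank '{"rotation":[[0,0,0]],"xyz":[[-0.2,0,0]],"claw":[0.2]}';  python3 -c "
from h import *
goto([.5672,.0569,.202],94.1)"
```

```text
time: 9.15
tcp_pos: [0.5667, 0.0569, 0.2013]
orientation: [-0.035, 0.999, -0.0, 0.001]
wrist_force: [-0.2, 0.1, -0.6]
grip_width: 0.0284
t 9.15 rot [-0.03  0.09 -0.1 ] xyz(now) [-0.05 -0.01 -0.07] xyz(after rot) [-0.05 -0.01 -0.07] F [-0.2  0.1 -0.6] M [0.023 0.055 0.032] w 0.0284 q6 -1.6
```

```bash
for i in 1; do python3 -m crank '{"rotation":[[0,0,0]],"xyz":[[-0.1,0,0]],"claw":[0.2]}';  done; python3 -c "
from h import *
goto([.5672,.0569,.202],94.1)";python3 -m crank '{"rotation":[[0,0,0]],"xyz":[[-0.1,0,0]],"claw":[0.2]}'; python3 -c "
from h import *
goto([.5672,.0569,.202],94.1)"
```

```text
time: 9.25
tcp_pos: [0.5678, 0.057, 0.2013]
orientation: [-0.035, 0.999, -0.0, 0.001]
wrist_force: [0.3, -0.1, -0.6]
grip_width: 0.0285
t 9.25 rot [-0.03  0.09 -0.1 ] xyz(now) [ 0.06 -0.   -0.07] xyz(after rot) [ 0.06 -0.   -0.07] F [ 0.3 -0.1 -0.6] M [ 0.024  0.034 -0.   ] w 0.0285 q6 -1.6
time: 9.35
tcp_pos: [0.5685, 0.057, 0.2011]
orientation: [-0.035, 0.999, -0.0, -0.0]
wrist_force: [-4.1, -0.5, -0.1]
grip_width: 0.0279
t 9.35 rot [-0.04 -0.01 -0.09] xyz(now) [ 0.13 -0.   -0.09] xyz(after rot) [ 0.13 -0.   -0.09] F [-4.1 -0.5 -0.1] M [-0.125  0.782  0.052] w 0.0279 q6 -1.6
```

```bash
python3 -m crank '{"rotation":[[0,0,0]],"xyz":[[-0.1,0,0]],"claw":[0.2]}'; python3 -c "
from h import *
goto([.5672,.0569,.202],94.1)"
```

```text
time: 9.45
tcp_pos: [0.569, 0.057, 0.2006]
orientation: [-0.035, 0.999, -0.0, -0.001]
wrist_force: [-6.1, -0.1, 3.1]
grip_width: 0.0281
t 9.45 rot [-0.04 -0.17 -0.09] xyz(now) [ 0.18 -0.   -0.14] xyz(after rot) [ 0.18 -0.   -0.14] F [-6.1 -0.1  3.1] M [-0.027  0.941  0.081] w 0.0281 q6 -1.6
```

Contact is felt at −6 N. Release and check.

```bash
python3 -m crank '{"rotation":[[0,0,0],[0,0,0],[0,0,0],[0,0,0],[0,0,0]],"xyz":[[0,0,0],[0,0,0],[0,0,0],[0,0,0],[0,0,0]],"claw":[0.7,0.7,0.7,0.7,0.7]}'; python3 -m crank '{"rotation":[[0,0,0],[0,0,0],[0,0,0],[0,0,0]],"xyz":[[0,0,-1],[0,0,-3],[0,0,-4],[0,0,0]],"claw":[0.7,0.7,1,1]}';python3 - <<'E'
from h import *
goto([.5672,.0569,.202],94.1)
s,T,st=snap("wrist"); f=s["frame"].copy()
G=np.array([.655,.063,.071]);C,S=np.cos(G[2]),np.sin(G[2])
for a in [(-.125,.015,.032),(-.125,-.015,.032),(-.105,.045,.02),(-.105,-.045,.02),(-.07,.015,.032),(-.07,-.015,.032)]:
    P=[G[0]+C*a[0]-S*a[1],G[1]+S*a[0]+C*a[1],a[2]]; p=w2p(s,[P],T)[0]; print(a,p); cv2.drawMarker(f,tuple(int(round(v)) for v in p),(255,0,255),0,12,1)
cv2.imwrite("pics/w4.png",f)
E
```

```text
time: 9.95
tcp_pos: [0.5701, 0.0571, 0.2019]
orientation: [-0.035, 0.999, -0.0, 0.001]
wrist_force: [-0.4, 0.1, -0.9]
grip_width: 0.0595
time: 10.35
tcp_pos: [0.5696, 0.0571, 0.2856]
orientation: [-0.035, 0.999, -0.0, 0.001]
wrist_force: [0.8, -0.1, 1.0]
grip_width: 0.0847
t 10.35 rot [-0.04  0.06 -0.1 ] xyz(now) [ 0.25 -0.    8.36] xyz(after rot) [ 0.24 -0.01  8.36] F [ 0.8 -0.1  1. ] M [-0.031  0.031 -0.013] w 0.0847 q6 -1.6
(-0.125, 0.015, 0.032) [344.56913041 184.68618986]
(-0.125, -0.015, 0.032) [287.65151691 184.86424886]
(-0.105, 0.045, 0.02) [395.31604283 215.24133571]
(-0.105, -0.045, 0.02) [237.19971705 215.71020341]
(-0.07, 0.015, 0.032) [342.78333144 280.4351554 ]
(-0.07, -0.015, 0.032) [290.04151879 280.57343975]
```

View pics/w4.png

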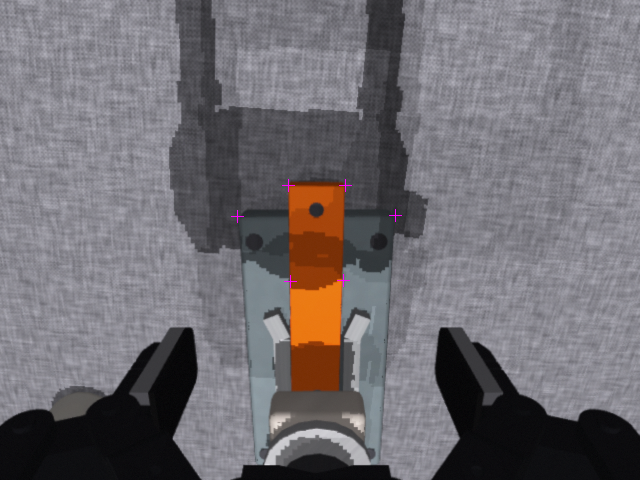

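The bar's outer end lies at (289–344, 185), exactly where home is predicted, and it is centred between the rails. Next is the thimble.

```bash
python3 -m crank '{"rotation":[[0,0,0],[0,0,0],[0,0,0],[0,0,0],[0,0,0]],"xyz":[[0,0,-4],[0,0,-4],[-4,0,0],[-4,0,0],[0,0,0]],"claw":[1,1,1,1,1]}';python3 - <<'E'
from h import *
goto([.6555,.063,.292],94.1)
s,T,st=snap("scene"); f=s["frame"]
cv2.imwrite("pics/s4.png",cv2.resize(f[130:330,280:480],None,fx=3,fy=3))
E
```

```text
time: 10.9
tcp_pos: [0.6505, 0.0629, 0.3611]
orientation: [-0.035, 0.999, -0.0, -0.004]
wrist_force: [-0.6, 0.1, -0.5]
grip_width: 0.0853
t 10.9 rot [-0.02 -0.49 -0.1 ] xyz(now) [-0.56 -0.02  6.9 ] xyz(after rot) [-0.5  -0.02  6.91] F [-0.6  0.1 -0.5] M [-0.042  0.028 -0.029] w 0.0853 q6 -1.6
```

View pics/s4.png

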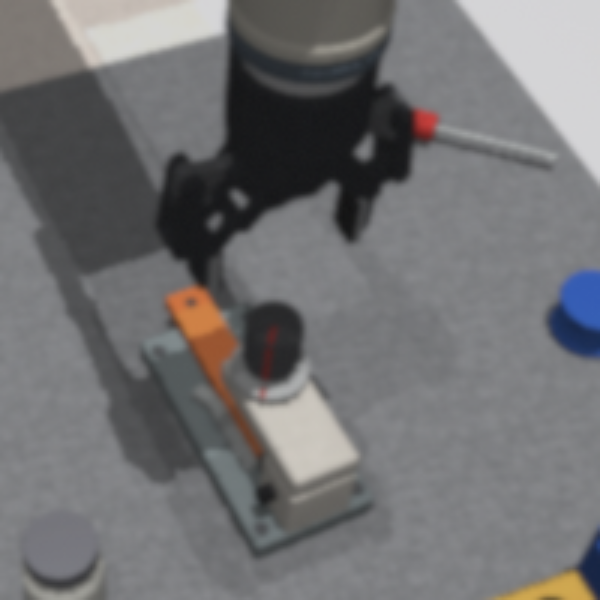

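```bash
python3 -m crank '{"rotation":[[0,-0.5,0],[0,0,0],[0,0,0],[0,0,0],[0,0,0],[0,0,0]],"xyz":[[-0.5,0,0],[0,0,0],[0,0,2],[0,0,2],[0,0,1.8],[0,0,0]],"claw":[1,1,1,1,1,1]}';python3 - <<'E'
from h import *
goto([.6555,.063,.292],94.1)
E
```

```text
time: 11.55
tcp_pos: [0.6501, 0.0631, 0.3043]
orientation: [-0.035, 0.999, -0.0, 0.001]
wrist_force: [0.0, -0.0, -1.3]
grip_width: 0.0854
t 11.55 rot [-0.02  0.11 -0.09] xyz(now) [-0.54 -0.05  1.23] xyz(after rot) [-0.54 -0.05  1.23] F [ 0.  -0.  -1.3] M [ 0.015 -0.048 -0.032] w 0.0854 q6 -1.6
```

```bash
python3 -m crank '{"rotation":[[0,0,0],[0,0,0],[0,0,0],[0,0,0]],"xyz":[[-0.5,0,0.6],[0,0,0],[0,0,0.5],[0,0,0]],"claw":[1,1,1,1]}';python3 - <<'E'
from h import *
goto([.6555,.063,.292],94.1)
s,T,st=snap("wrist"); cv2.imwrite("pics/w5.png",s["frame"])
E
```

```text
time: 11.95
tcp_pos: [0.6547, 0.0635, 0.2969]
orientation: [-0.035, 0.999, -0.0, 0.004]
wrist_force: [-0.4, -0.3, -0.7]
grip_width: 0.0856
t 11.95 rot [-0.03  0.4  -0.08] xyz(now) [-0.08 -0.06  0.49] xyz(after rot) [-0.08 -0.06  0.49] F [-0.4 -0.3 -0.7] M [ 0.021 -0.042 -0.017] w 0.0856 q6 -1.6
```

View pics/w5.png

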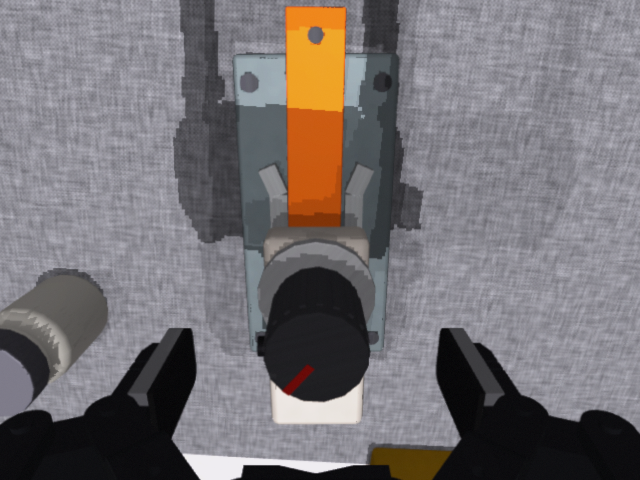

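The wrist view shows the thimble top centred at about (317,348), midway between the fingers, with its red line toward (290,390). I'll measure its centre next.

```bash
python3 - <<'E'
from h import *
st=r.sense(); s,T,st=snap("wrist")
print(p2w(s,[(317,348),(264,348),(370,348)],.144,T))
cv2.imwrite("pics/w5c.png",cv2.resize(s["frame"][220:420,220:420],None,fx=3,fy=3,interpolation=cv2.INTER_CUBIC))
E
python3 -m crank '{"rotation":[[0,0.4,0],[0,0,0]],"xyz":[[0,0,0.2],[0,0,0]],"claw":[1,1]}';python3 - <<'E'
from h import *
goto([.6555,.063,.292],94.1)
E
```

```text
[[0.65176789 0.06333651 0.144     ]
 [0.65300624 0.04567769 0.144     ]
 [0.65057702 0.0809938  0.144     ]]
time: 12.25
tcp_pos: [0.6549, 0.0635, 0.2966]
orientation: [-0.035, 0.999, -0.0, 0.001]
wrist_force: [-0.5, -0.2, 0.5]
grip_width: 0.0854
t 12.25 rot [-0.03  0.13 -0.08] xyz(now) [-0.05 -0.05  0.46] xyz(after rot) [-0.05 -0.05  0.46] F [-0.5 -0.2  0.5] M [ 0.06   0.011 -0.034] w 0.0854 q6 -1.6
```

View pics/w5c.png

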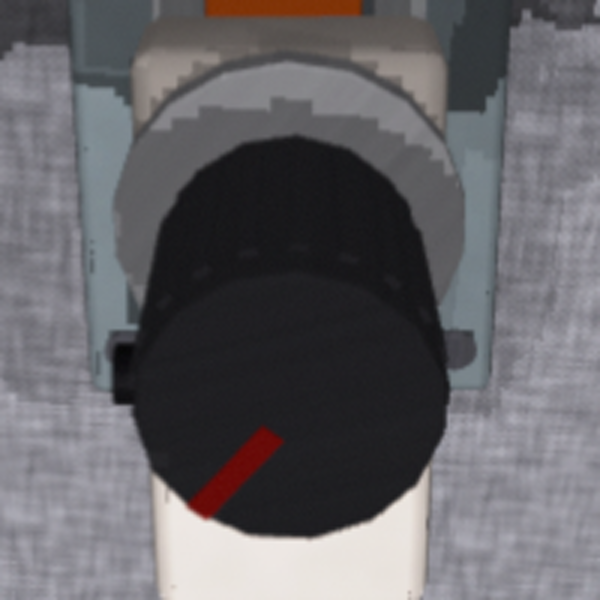

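```bash
python3 -m crank '{"rotation":[[0,0,0],[0,0,0],[0,0,0],[0,0,0],[0,0,0],[0,0,0]],"xyz":[[0,0,0.3],[0,0,0],[0,0,0],[0,0,0],[0,0,0],[0,0,0]],"claw":[1,0.35,0.3,0.3,0.3,0.3]}' 40;python3 - <<'E'
from h import *
goto([.6555,.063,.292],94.1)
s,T,st=snap("wrist"); cv2.imwrite("pics/w6.png",s["frame"])
E
```

```text
time: 12.85
tcp_pos: [0.655, 0.0636, 0.2936]
orientation: [-0.035, 0.999, -0.0, 0.001]
wrist_force: [0.3, -0.2, -0.7]
grip_width: 0.0347
t 12.85 rot [-0.03  0.13 -0.07] xyz(now) [-0.05 -0.06  0.16] xyz(after rot) [-0.05 -0.06  0.16] F [ 0.3 -0.2 -0.7] M [-0.058 -0.06  -0.04 ] w 0.0347 q6 -1.6
```

View pics/w6.png

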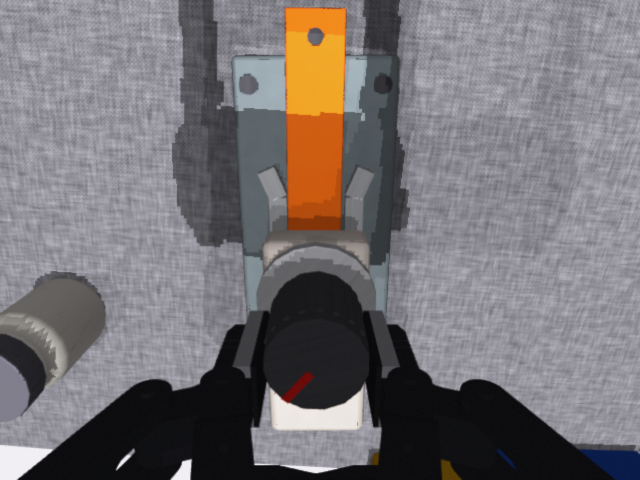

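```bash
cat > tq.py <<'E'
from h import *
import sys
n=int(sys.argv[1]) if len(sys.argv)>1 else 4
a=[];b=[];w=[]
for i in range(n):
    st=r.sense(); a.append(st["wrist_torque"][2]); b.append(st["tau"][5])
    if i<n-1: vision.snapshot("scene")
Rm=R.from_quat(st["orientation"]).as_matrix()
print("t",round(st["time"],2),"Mz mean",np.mean(a).round(3),"sd",np.std(a).round(3),"tau6",np.round(b,4),"yaw",np.degrees(np.arctan2(Rm[1,1],Rm[0,1])).round(2),"F",st["wrist_force"].round(1),"w",round(st["grip_width"],4),"q6",st["q"][5].round(3))
E
python3 tq.py 6
```

```text
t 13.15 Mz mean -0.008 sd 0.034 tau6 [-0.0076 -0.0064 -0.006  -0.0057 -0.0055 -0.0053] yaw 94.02 F [-0.8 -0.1  0.2] w 0.0349 q6 -1.596
```

tau6 is a clean torque signal. Turning clockwise is +z about the tool.

```bash
python3 -m crank '{"rotation":[[0,0,3],[0,0,3]],"xyz":[[0,0,0],[0,0,0]],"claw":[0.3,0.3]}' >/dev/null; python3 tq.py 2;  python3 -m crank '{"rotation":[[0,0,4],[0,0,4]],"xyz":[[0,0,0],[0,0,0]],"claw":[0.3,0.3]}' >/dev/null; python3 tq.py 2
```

```text
t 13.4 Mz mean -0.008 sd 0.076 tau6 [-0.7018 -0.2557] yaw 87.72 F [ 0.   0.3 -0.9] w 0.035 q6 -1.486
t 13.65 Mz mean 0.005 sd 0.055 tau6 [-0.888  -0.2994] yaw 79.4 F [-0.7  0.6  0.6] w 0.0347 q6 -1.341
```

```bash
python3 tq.py 4;  python3 -m crank '{"rotation":[[0,0,3],[0,0,3],[0,0,3]],"xyz":[[0,0,0],[0,0,0],[0,0,0]],"claw":[0.3,0.3,0.3]}'; python3 tq.py 5
python3 - <<'E'
from h import *
s,T,st=snap("scene"); cv2.imwrite("pics/s6.png",cv2.resize(s["frame"][200:300,320:420],None,fx=6,fy=6,interpolation=cv2.INTER_CUBIC))
s,T,st=snap("wrist"); cv2.imwrite("pics/w7.png",s["frame"])
E
```

```text
t 13.8 Mz mean -0.047 sd 0.005 tau6 [-0.2994  0.6794  0.2471  0.037 ] yaw 79.84 F [-0.3 -0.6  0.7] w 0.0349 q6 -1.348
time: 14.1
tcp_pos: [0.655, 0.0635, 0.2936]
orientation: [0.166, 0.986, -0.0, 0.001]
wrist_force: [-0.4, -0.2, -0.9]
grip_width: 0.0346
t 14.3 Mz mean -0.015 sd 0.029 tau6 [-0.665  -0.2195  0.4869  0.1617  0.0164] yaw 71.07 F [-0.3 -0.1 -0. ] w 0.0346 q6 -1.195
```

View pics/s6.png

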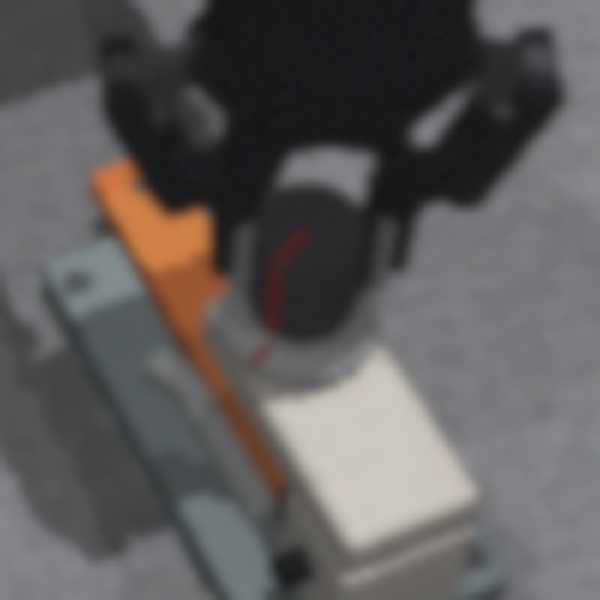

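View pics/w7.png

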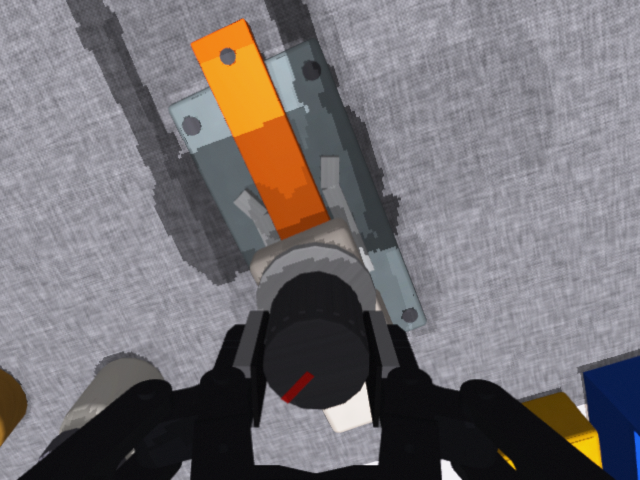

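Scene crop: the thimble mark runs from (300,240) to (272,325), and the collar mark at (260,353) is in line with it, so there is no slip yet. I'll use this view to measure slip.

```bash
cat > slip.py <<'E'
from h import *
s,T,st=snap("scene"); f=s["frame"].astype(int)
c0=np.array([.6562,.0624])
red=((f[...,2]-np.maximum(f[...,1],f[...,0]))>int(25)).astype(np.uint8)
def ang(z,r0,r1):
    ys,xs=np.nonzero(red[190:310,320:420]); xs=xs+320; ys=ys+190
    W=p2w(s,np.c_[xs,ys],z,T)[:,:2]-c0; q=np.linalg.norm(W,axis=1); k=(q>r0)&(q<r1)
    w=(f[ys,xs,2]-np.maximum(f[ys,xs,1],f[ys,xs,0]))[k]
    if k.sum()==0: return None,0,None
    v=(W[k]*w[:,None]).sum(0); return np.degrees(np.arctan2(v[1],v[0])).round(1),int(k.sum()),np.c_[xs,ys][k].tolist()[:6]
Rm=R.from_quat(st["orientation"]).as_matrix(); yaw=np.degrees(np.arctan2(Rm[1,1],Rm[0,1]))
a=ang(.144,.003,.0165); b=ang(.098,.0195,.0275)
print("t",round(st["time"],2),"yaw",yaw.round(2),"top",a[:2],"collar",b[:2],"yaw-collar",None if b[0] is None else round(yaw-b[0],1),"tau6",st["tau"][5].round(3),"F",st["wrist_force"].round(1))
import sys
if len(sys.argv)>1: cv2.imwrite(sys.argv[1],cv2.resize(s["frame"][200:300,320:420],None,fx=6,fy=6,interpolation=cv2.INTER_CUBIC))
E
python3 slip.py
python3 -m crank '{"rotation":[[0,0,4],[0,0,4]],"xyz":[[0,0,0],[0,0,0]],"claw":[0.3,0.3]}' >/dev/null; python3 slip.py
```

```text
t 14.4 yaw 71.03 top (np.float64(-60.6), 10) collar (np.float64(-161.2), 12) yaw-collar 232.2 tau6 0.028 F [ 0.2  0.4 -0.3]
t 14.65 yaw 62.92 top (np.float64(-68.8), 13) collar (np.float64(-165.1), 14) yaw-collar 228.0 tau6 -0.939 F [-0.6  1.7 -1. ]
```

```bash
python3 - <<'E'
t=open('slip.py').read()
t=t.replace("def ang(z,r0,r1):","def ang(z,r0,r1,ref=None):").replace("k=(q>r0)&(q<r1)\n","k=(q>r0)&(q<r1)\n    if ref is not None: k&=abs((np.degrees(np.arctan2(W[:,1],W[:,0]))-ref+180)%360-180)<45\n").replace(".0275)",".0275,a[0])")
t=t.replace('"yaw-collar"','"top-collar",None if b[0] is None else round((a[0]-b[0]+180)%360-180,1),"yaw-collar"')
open('slip.py','w').write(t)
E
python3 slip.py pics/s7.png
```

```text
t 14.7 yaw 62.72 top (np.float64(-68.8), 13) collar (None, 0) top-collar None yaw-collar None tau6 -0.316 F [-0.7 -0.7  0. ]
```

View pics/s7.png

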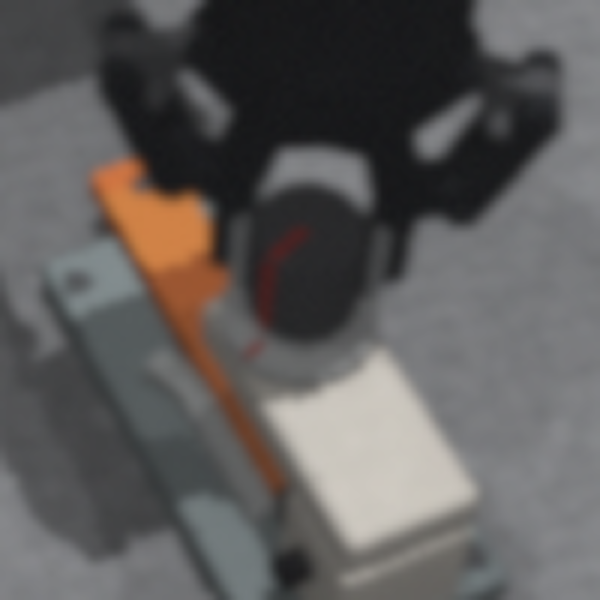

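```bash
sed -i 's/>int(25)).astype/>8)\&(abs(f[...,1]-f[...,0])<12)).astype/; s/^red=((/red=(((/; s/))>8)/))>8)/' slip.py; sed -n 4p slip.py; sed -i 's/^red=.*/d=f[...,2]-np.maximum(f[...,1],f[...,0]); red=((d>8)\&(abs(f[...,1]-f[...,0])<14)).astype(np.uint8)/' slip.py; python3 slip.py; python3 slip.py
```

```text
red=(((f[...,2]-np.maximum(f[...,1],f[...,0]))>8)&(abs(f[...,1]-f[...,0])<12)).astype(np.uint8)
t 14.75 yaw 63.02 top (np.float64(-70.9), 28) collar (np.float64(-72.3), 8) top-collar 1.4 yaw-collar 135.3 tau6 0.671 F [ 0.2 -0.3 -0.1]
t 14.8 yaw 63.13 top (np.float64(-70.6), 27) collar (np.float64(-72.4), 8) top-collar 1.8 yaw-collar 135.5 tau6 0.245 F [-0.3 -0.   0.2]
```

Baseline: yaw − collar = 135.4°. Continue in steps.

```bash
python3 -m crank '{"rotation":[[0,0,4],[0,0,4]],"xyz":[[0,0,0],[0,0,0]],"claw":[0.3,0.3]}' >/dev/null; python3 slip.py; python3 slip.py
```

```text
t 15.05 yaw 55.18 top (np.float64(-78.9), 26) collar (np.float64(-82.7), 9) top-collar 3.8 yaw-collar 137.9 tau6 -0.921 F [-0.   0.2 -0.3]
t 15.1 yaw 54.98 top (np.float64(-79.3), 27) collar (np.float64(-80.1), 8) top-collar 0.8 yaw-collar 135.1 tau6 -0.296 F [-1.   0.   0.6]
```

```bash
python3 -m crank '{"rotation":[[0,0,4],[0,0,4]],"xyz":[[0,0,0],[0,0,0]],"claw":[0.3,0.3]}' >/dev/null; python3 slip.py; python3 slip.py
```

```text
t 15.35 yaw 47.45 top (np.float64(-87.8), 29) collar (np.float64(-101.9), 11) top-collar 14.1 yaw-collar 149.4 tau6 -0.882 F [-0.4 -0.2 -0.2]
t 15.4 yaw 47.25 top (np.float64(-87.9), 29) collar (np.float64(-102.4), 11) top-collar 14.5 yaw-collar 149.6 tau6 -0.266 F [-0.   0.7 -0.1]
```

```bash
python3 -m crank '{"rotation":[[0,0,4],[0,0,4]],"xyz":[[0,0,0],[0,0,0]],"claw":[0.3,0.3]}' >/dev/null; python3 slip.py; python3 slip.py; python3 slip.py pics/s8.png
```

```text
t 15.65 yaw 39.8 top (np.float64(-96.5), 27) collar (np.float64(-110.7), 14) top-collar 14.2 yaw-collar 150.5 tau6 -0.873 F [-0.3  0.1  0.2]
t 15.7 yaw 39.6 top (np.float64(-97.0), 26) collar (np.float64(-111.3), 15) top-collar 14.3 yaw-collar 150.9 tau6 -0.253 F [-0.2  0.1  1. ]
t 15.75 yaw 39.87 top (np.float64(-97.0), 26) collar (np.float64(-110.7), 13) top-collar 13.7 yaw-collar 150.6 tau6 0.633 F [-0.6 -0.6 -0.3]
```

View pics/s8.png

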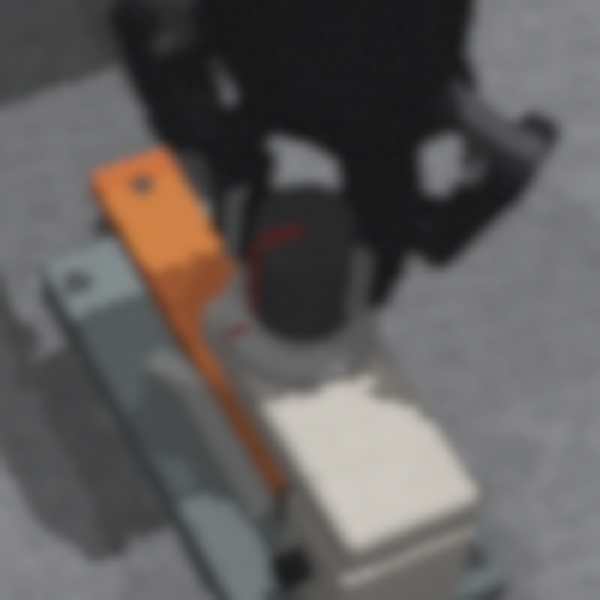

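The collar mark at (238,330) is still in line. The flank stripe contaminated the detector, so I'll mask the thimble silhouette.

```bash
python3 - <<'E'
t=open('slip.py').read()
t=t.replace("def ang(","""th=np.linspace(0,2*np.pi,40)
H=np.concatenate([w2p(s,np.c_[c0[0]+.0185*np.cos(th),c0[1]+.0185*np.sin(th),0*th+z],T) for z in (.104,.144)]).astype(np.float32)
hull=np.zeros(red.shape,np.uint8); cv2.fillConvexPoly(hull,np.round(cv2.convexHull(H)*16).astype(np.int32),1,shift=4)
def ang(""").replace("if ref is not None: k&=","if ref is not None: k&=(hull[ys,xs]==0)&(d[ys,xs]>8);k&=")
open('slip.py','w').write(t)
E
python3 slip.py; python3 slip.py
```

```text
t 15.8 yaw 39.94 top (np.float64(-96.6), 27) collar (np.float64(-111.3), 14) top-collar 14.7 yaw-collar 151.2 tau6 0.208 F [ 0.2 -0.6  1. ]
t 15.85 yaw 39.93 top (np.float64(-96.6), 27) collar (np.float64(-109.8), 14) top-collar 13.2 yaw-collar 149.7 tau6 0.045 F [-0.2  0.2 -0.2]
```

```bash
cat >> slip.py <<'E'
if len(sys.argv)>2:
    ys,xs=np.nonzero(red[190:310,320:420]); xs+=320; ys+=190
    W=p2w(s,np.c_[xs,ys],.098,T)[:,:2]-c0
    for x,y,w in zip(xs,ys,W):
        q=np.linalg.norm(w)
        if .0195<q<.0275: print(x,y,f[y,x].tolist(),d[y,x],hull[y,x],round(q,4),np.degrees(np.arctan2(w[1],w[0])).round(0))
E
python3 slip.py pics/x.png 1
```

```text
t 15.9 yaw 39.9 top (np.float64(-96.9), 26) collar (np.float64(-109.1), 14) top-collar 12.2 yaw-collar 149.0 tau6 0.033 F [-0.2 -0.5  0.8]
365 241 [42, 41, 51] 9 1 0.0271 174.0
362 242 [33, 33, 59] 26 1 0.027 -173.0
363 242 [37, 36, 55] 18 1 0.0261 -176.0
360 243 [49, 50, 60] 10 1 0.0272 -163.0
361 243 [40, 40, 57] 17 1 0.026 -166.0
362 243 [36, 36, 58] 22 1 0.0249 -170.0
363 243 [36, 36, 51] 15 1 0.024 -174.0
359 244 [64, 73, 96] 23 0 0.0267 -156.0
360 244 [60, 63, 74] 11 1 0.0254 -159.0
361 244 [48, 49, 64] 15 1 0.0241 -163.0
362 244 [37, 37, 60] 23 1 0.023 -166.0
363 244 [36, 36, 51] 15 1 0.0219 -171.0
359 245 [73, 81, 100] 19 0 0.0251 -152.0
360 245 [69, 71, 81] 10 1 0.0237 -155.0
361 245 [53, 53, 69] 16 1 0.0223 -158.0
362 245 [38, 37, 61] 23 1 0.0211 -162.0
363 245 [36, 35, 50] 14 1 0.0199 -167.0
358 246 [72, 85, 115] 30 0 0.0253 -145.0
359 246 [80, 85, 97] 12 0 0.0237 -147.0
361 246 [54, 55, 71] 16 1 0.0207 -154.0
358 247 [83, 90, 109] 19 0 0.0241 -140.0
357 248 [83, 92, 116] 24 0 0.0249 -133.0
356 249 [84, 95, 119] 24 0 0.0261 -126.0
357 249 [95, 99, 110] 11 0 0.0242 -127.0
356 250 [100, 105, 114] 9 0 0.0256 -121.0
355 251 [100, 105, 114] 9 0 0.0273 -115.0
358 254 [88, 88, 102] 14 0 0.0222 -98.0
359 254 [82, 82, 104] 22 0 0.0204 -97.0
357 255 [83, 84, 96] 12 0 0.0248 -94.0
358 255 [78, 79, 100] 21 0 0.0229 -92.0
359 255 [78, 78, 102] 24 0 0.0211 -91.0
357 256 [81, 82, 91] 9 0 0.0256 -89.0
358 256 [83, 84, 96] 12 0 0.0239 -87.0
359 256 [90, 90, 101] 11 0 0.0221 -85.0
```

```bash
sed -i 's/&(d\[ys,xs\]>8);/\&(abs(f[ys,xs,1]-f[ys,xs,0])<=3);/' slip.py; python3 slip.py; python3 slip.py
python3 -m crank '{"rotation":[[0,0,4],[0,0,4]],"xyz":[[0,0,0],[0,0,0]],"claw":[0.3,0.3]}' >/dev/null; python3 slip.py; python3 slip.py; python3 slip.py
```

```text
t 15.95 yaw 39.86 top (np.float64(-96.6), 27) collar (np.float64(-95.4), 8) top-collar -1.2 yaw-collar 135.3 tau6 0.012 F [-1.  -0.8  0.3]
t 16.0 yaw 39.83 top (np.float64(-96.6), 27) collar (np.float64(-92.2), 8) top-collar -4.4 yaw-collar 132.0 tau6 0.009 F [-1.1  0.8 -0. ]
t 16.25 yaw 31.72 top (np.float64(-106.0), 28) collar (np.float64(-103.2), 8) top-collar -2.8 yaw-collar 134.9 tau6 -0.937 F [ 0.1 -1.2  0.5]
t 16.3 yaw 31.52 top (np.float64(-106.9), 27) collar (np.float64(-101.5), 8) top-collar -5.4 yaw-collar 133.0 tau6 -0.314 F [ 0.  -0.1  0.9]
t 16.35 yaw 31.83 top (np.float64(-105.9), 28) collar (np.float64(-100.9), 7) top-collar -5.0 yaw-collar 132.7 tau6 0.669 F [-0.3 -0.   0.8]
```

```bash
python3 -m crank '{"rotation":[[0,0,3],[0,0,3]],"xyz":[[0,0,0],[0,0,0]],"claw":[0.3,0.3]}' >/dev/null; python3 slip.py; python3 slip.py; python3 tq.py 5;python3 slip.py pics/s9.png; python3 tq.py 8
```

```text
t 16.6 yaw 26.08 top (np.float64(-112.2), 28) collar (np.float64(-107.8), 9) top-collar -4.4 yaw-collar 133.9 tau6 -0.662 F [-0.8 -0.8  0.2]
t 16.65 yaw 25.93 top (np.float64(-112.1), 28) collar (np.float64(-108.4), 10) top-collar -3.7 yaw-collar 134.3 tau6 -0.209 F [-0.4  0.1  0.1]
t 16.9 Mz mean -0.026 sd 0.017 tau6 [0.4673 0.1511 0.0175 0.0376 0.0252] yaw 26.15 F [-0.2 -0.7 -0. ] w 0.0347 q6 -0.411
t 16.9 yaw 26.15 top (np.float64(-111.9), 28) collar (np.float64(-107.7), 9) top-collar -4.2 yaw-collar 133.8 tau6 0.025 F [-0.2 -0.7 -0. ]
t 17.3 Mz mean 0.035 sd 0.04 tau6 [0.0198 0.021  0.024  0.0272 0.0299 0.032  0.0337 0.0349] yaw 26.06 F [-1.3  0.2  1.2] w 0.0348 q6 -0.41
```

View pics/s9.png

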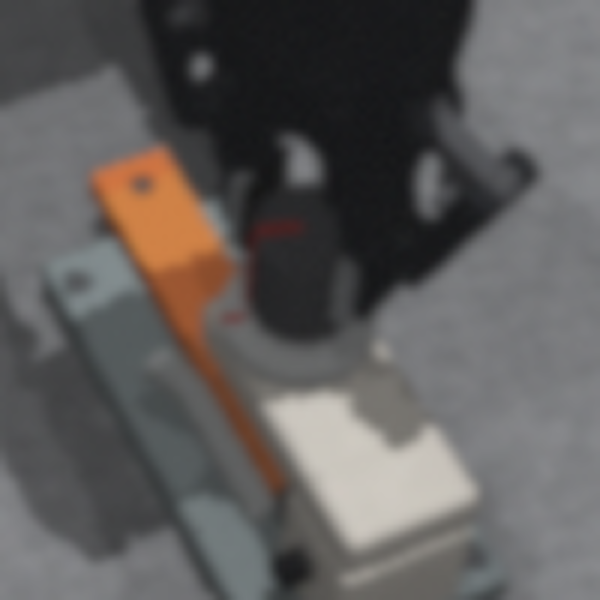

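```bash
python3 -m crank '{"rotation":[[0,0,3],[0,0,3]],"xyz":[[0,0,0],[0,0,0]],"claw":[0.3,0.3]}' >/dev/null; python3 tq.py 6;python3 slip.py
```

```text
t 17.75 Mz mean -0.037 sd 0.038 tau6 [-0.7013 -0.2541  0.4981  0.1798  0.0224 -0.0097] yaw 20.1 F [-0.9 -0.2  0. ] w 0.0346 q6 -0.306
t 17.75 yaw 20.1 top (np.float64(-119.0), 25) collar (np.float64(-114.8), 13) top-collar -4.2 yaw-collar 134.9 tau6 -0.01 F [-0.9 -0.2  0. ]
```

```bash
python3 -m crank '{"rotation":[[0,0,3],[0,0,3]],"xyz":[[0,0,0],[0,0,0]],"claw":[0.3,0.3]}' >/dev/null; python3 tq.py 6;python3 slip.py
```

```text
t 18.25 Mz mean -0.01 sd 0.029 tau6 [-0.6915 -0.2411  0.4883  0.1711  0.0166  0.0052] yaw 14.19 F [-1.7 -1.1 -1. ] w 0.0349 q6 -0.203
t 18.25 yaw 14.19 top (np.float64(-126.5), 28) collar (np.float64(-120.2), 10) top-collar -6.3 yaw-collar 134.4 tau6 0.005 F [-1.7 -1.1 -1. ]
```

```bash
python3 -m crank '{"rotation":[[0,0,3],[0,0,3]],"xyz":[[0,0,0],[0,0,0]],"claw":[0.3,0.3]}' >/dev/null; python3 tq.py 6;python3 slip.py
```

```text
t 18.75 Mz mean -0.018 sd 0.055 tau6 [-0.6901 -0.2388  0.4863  0.1693  0.0158  0.0086] yaw 8.29 F [-0.9 -0.8  0.6] w 0.035 q6 -0.1
t 18.75 yaw 8.29 top (np.float64(-132.1), 26) collar (np.float64(-126.6), 6) top-collar -5.5 yaw-collar 134.9 tau6 0.009 F [-0.9 -0.8  0.6]
```

```bash
python3 -m crank '{"rotation":[[0,0,3],[0,0,3]],"xyz":[[0,0,0],[0,0,0]],"claw":[0.3,0.3]}' >/dev/null; python3 tq.py 6;python3 slip.py pics/s10.png
```

```text
t 19.25 Mz mean -0.014 sd 0.03 tau6 [-0.6899 -0.2384  0.486   0.169   0.0157  0.0092] yaw 2.4 F [-1.3 -1.2  0.2] w 0.0345 q6 0.003
t 19.25 yaw 2.4 top (np.float64(-137.2), 27) collar (np.float64(-130.8), 7) top-collar -6.4 yaw-collar 133.2 tau6 0.009 F [-1.3 -1.2  0.2]
```

View pics/s10.png

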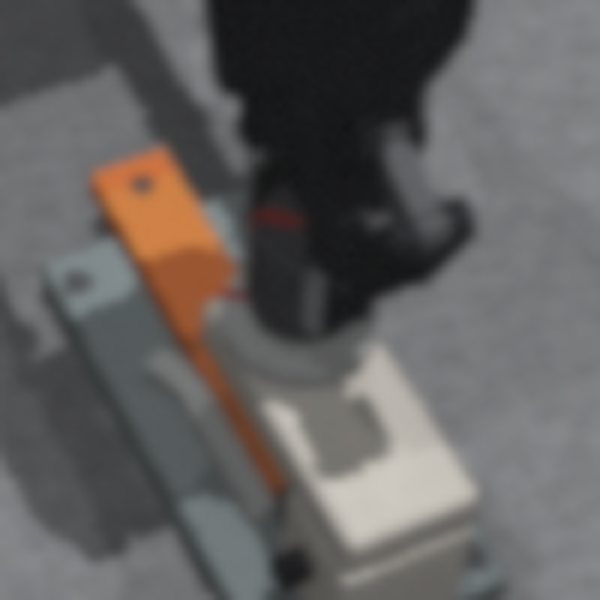

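```bash
python3 -m crank '{"rotation":[[0,0,3],[0,0,3]],"xyz":[[0,0,0],[0,0,0]],"claw":[0.3,0.3]}' >/dev/null; python3 tq.py 6;python3 slip.py
```

```text
t 19.75 Mz mean -0.001 sd 0.03 tau6 [-0.6898 -0.2382  0.4859  0.169   0.0158  0.0095] yaw -3.5 F [-1.  -0.3  0.1] w 0.0347 q6 0.106
t 19.75 yaw -3.5 top (np.float64(-142.8), 23) collar (np.float64(-135.7), 5) top-collar -7.1 yaw-collar 132.2 tau6 0.009 F [-1.  -0.3  0.1]
```

```bash
python3 -m crank '{"rotation":[[0,0,3],[0,0,3]],"xyz":[[0,0,0],[0,0,0]],"claw":[0.3,0.3]}' >/dev/null; python3 tq.py 6;python3 slip.py pics/s11.png
```

```text
t 20.25 Mz mean 0.033 sd 0.046 tau6 [-0.6657 -0.2119  0.5084  0.1903  0.0373  0.0322] yaw -9.4 F [-1.4  0.1  1.2] w 0.0348 q6 0.209
t 20.25 yaw -9.4 top (np.float64(-146.6), 16) collar (np.float64(-140.6), 2) top-collar -6.0 yaw-collar 131.2 tau6 0.032 F [-1.4  0.1  1.2]
```

View pics/s11.png

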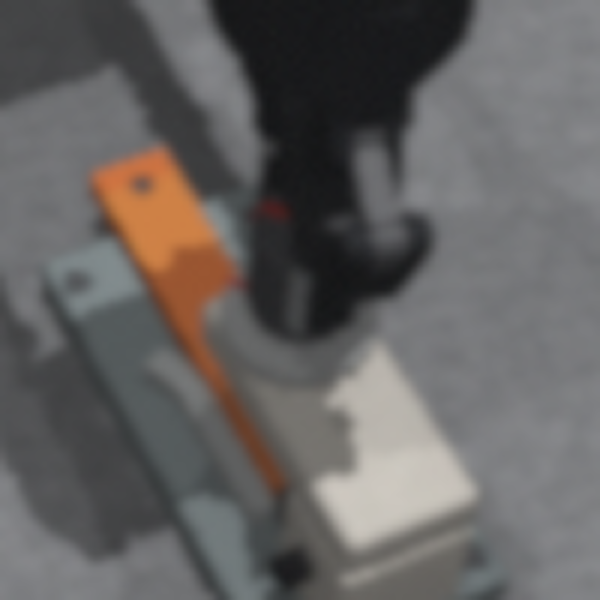

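The tau6 trace shifted by +0.024 at every sample, so the spindle has met the bar. I'll keep the same 6° steps and watch for the plateau.

```bash
python3 -m crank '{"rotation":[[0,0,3],[0,0,3]],"xyz":[[0,0,0],[0,0,0]],"claw":[0.3,0.3]}' >/dev/null; python3 tq.py 6;python3 slip.py pics/s12.png
```

```text
t 20.75 Mz mean 0.054 sd 0.034 tau6 [-0.6127 -0.1648  0.552   0.2341  0.0818  0.0783] yaw -15.29 F [-1.   0.5  1.6] w 0.0345 q6 0.312
t 20.75 yaw -15.29 top (np.float64(-150.9), 7) collar (np.float64(-142.2), 1) top-collar -8.7 yaw-collar 126.9 tau6 0.078 F [-1.   0.5  1.6]
```

```bash
python3 -m crank '{"rotation":[[0,0,3],[0,0,3]],"xyz":[[0,0,0],[0,0,0]],"claw":[0.3,0.3]}' >/dev/null; python3 tq.py 6;python3 slip.py pics/s13.png
```

```text
t 21.25 Mz mean 0.093 sd 0.05 tau6 [-0.5882 -0.1328  0.5824  0.2651  0.113   0.1092] yaw -21.19 F [-2.2  0.4  1. ] w 0.0349 q6 0.415Traceback (most recent call last):
  File "slip.py", line 17, in <module>
    print("t",round(st["time"],2),"yaw",yaw.round(2),"top",a[:2],"collar",b[:2],"top-collar",None if b[0] is None else round((a[0]-b[0]+180)%360-180,1),"yaw-collar",None if b[0] is None else round(yaw-b[0],1),"tau6",st["tau"][5].round(3),"F",st["wrist_force"].round(1))
                                                                                                                              ~~~~^~~~~
TypeError: unsupported operand type(s) for -: 'NoneType' and 'float'
```

The shift shrank to +0.031, for a total of +0.100 N·m, which is exactly slip (0.14) minus running (0.04). Slip is beginning. One more small step should bring it safely past 0.04 rad.

```bash
python3 -m crank '{"rotation":[[0,0,3],[0,0,3]],"xyz":[[0,0,0],[0,0,0]],"claw":[0.3,0.3]}' >/dev/null; python3 tq.py 6
```

```text
t 21.75 Mz mean 0.087 sd 0.033 tau6 [-0.5896 -0.1341  0.5825  0.2653  0.1127  0.1071] yaw -27.08 F [-1.6 -0.7  0.2] w 0.0347 q6 0.518
```

The plateau is confirmed, with estimated slip of about 8°. Let go and rise.

```bash
python3 -m crank '{"rotation":[[0,0,0],[0,0,0],[0,0,0],[0,0,0],[0,0,0]],"xyz":[[0,0,0],[0,0,0],[0,0,0],[0,0,0],[0,0,0]],"claw":[1,1,1,1,1]}'
python3 - <<'E'
from h import *
s,T,st=snap("wrist"); cv2.imwrite("pics/w8.png",s["frame"])
E
```

```text
time: 22.25
tcp_pos: [0.6552, 0.0635, 0.2936]
orientation: [0.852, 0.523, 0.001, 0.001]
wrist_force: [-1.8, 0.6, 0.5]
grip_width: 0.0855
```

View pics/w8.png

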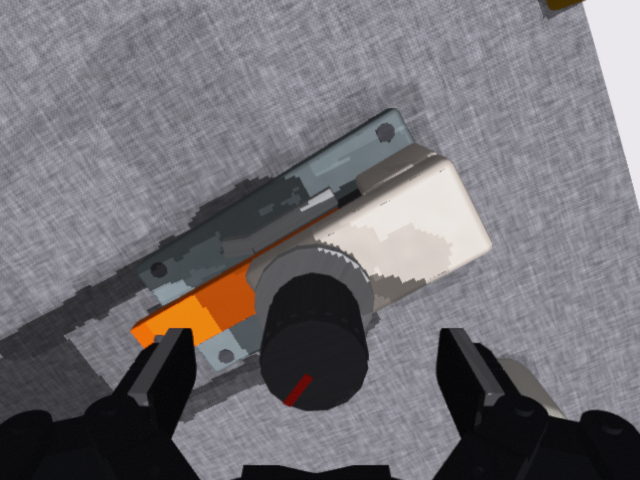

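```bash
python3 -m crank '{"rotation":[[0,0,0],[0,0,0],[0,0,0],[0,0,0]],"xyz":[[0,0,-2],[0,0,-3],[0,0,-4],[0,0,0]],"claw":[1,1,1,1]}'; python3 -m crank '{"rotation":[[0,0,-8.5],[0,0,-8.5],[0,0,-8.5],[0,0,-8.5],[0,0,-8.5],[0,0,-8.5],[0,0,-8.5],[0,0,-8.5],[0,0,-8.5],[0,0,-8.5],[0,0,-8.5],[0,0,-8.5]],"xyz":[[0,0,0],[0,0,0],[0,0,0],[0,0,0],[0,0,0],[0,0,0],[0,0,0],[0,0,0],[0,0,0],[0,0,0],[0,0,0],[0,0,0]],"claw":[1,1,1,1,1,1,1,1,1,1,1,1]}'
python3 - <<'E'
from h import *
goto([.5672,.0569,.35],94.1)
E
```

```text
time: 22.7
tcp_pos: [0.6547, 0.0636, 0.3844]
orientation: [0.852, 0.523, -0.001, 0.0]
wrist_force: [0.3, -0.2, 0.9]
grip_width: 0.0856
time: 23.9
tcp_pos: [0.6551, 0.0636, 0.3846]
orientation: [0.118, 0.993, 0.0, 0.002]
wrist_force: [-0.1, 0.7, 0.0]
grip_width: 0.0853
t 23.9 rot [-1.000e-02  2.200e-01 -1.764e+01] xyz(now) [ 8.4  -2.71  3.43] xyz(after rot) [ 8.81 -0.04  3.46] F [-0.1  0.7  0. ] M [ 0.03  -0.042  0.062] w 0.0853 q6 -1.29
```

```bash
python3 -m crank '{"rotation":[[0,0,-8.5],[0,0,-8.5],[0,0,0]],"xyz":[[0,0,0],[0,0,0],[0,0,0]],"claw":[1,1,1]}' >/dev/null;  python3 - <<'E'
from h import *
goto([.5672,.0569,.35],94.1)
s,T,st=snap("wrist"); cv2.imwrite("pics/w9.png",s["frame"])
f=s["frame"]; cv2.imwrite("pics/w9c.png",cv2.resize(f[240:440,220:420],None,fx=3,fy=3,interpolation=cv2.INTER_CUBIC))
E
```

```text
t 24.2 rot [-0.04  0.2  -0.36] xyz(now) [ 8.83 -0.1   3.35] xyz(after rot) [ 8.82 -0.04  3.38] F [-0.1 -0.5 -0.6] M [-0.045  0.002  0.005] w 0.085 q6 -1.59
```

View pics/w9.png

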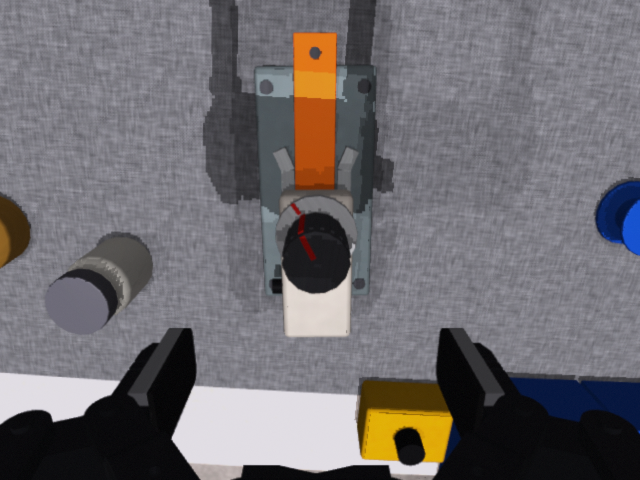

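View pics/w9c.png

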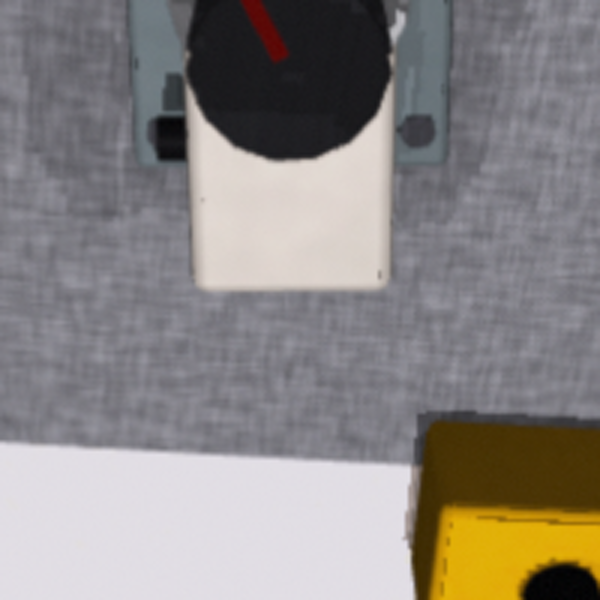

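Both marks are visible now: the thimble line from (313,258) to (301,237), and the collar mark near (296,208). I'll measure the angle between them.

Run:
```python
from h import *
s,T,st=snap("wrist"); f=s["frame"].astype(int)
d=f[...,2]-np.maximum(f[...,1],f[...,0])
ys,xs=np.nonzero((d>40)&(abs(f[...,1]-f[...,0])<12)); k=(xs>270)&(xs<360)&(ys>190)&(ys<290); xs,ys=xs[k],ys[k]
# thimble top centre from dark disc lower rim: project circle for candidate centres
for c in ([.655,.0633],[.6545,.0633],[.6560,.0633],[.655,.0625],[.655,.064]):
    c=np.array(c)
    W=p2w(s,np.c_[xs,ys],.144,T)[:,:2]-c; q=np.linalg.norm(W,axis=1); t=W[(q<.0165)]
    v,p=np.linalg.eigh(np.cov(t.T)); u=p[:,1]; u=u if u@t.mean(0)>0 else -u
    W2=p2w(s,np.c_[xs,ys],.098,T)[:,:2]-c; q2=np.linalg.norm(W2,axis=1); a2=W2[(q2>.0205)&(q2<.0265)&(ys<213)]
    A=lambda v:np.degrees(np.arctan2(v[1],v[0])).round(1)
    print(c,"top mean",A(t.mean(0)),"top line",A(u),len(t),"collar",A(a2.mean(0)),len(a2))
g=s["frame"].copy(); th=np.linspace(0,6.28,60)
for rr,z in((.018,.144),(.026,.098)):
    for p in w2p(s,np.c_[.655+rr*np.cos(th),.0633+rr*np.sin(th),0*th+z],T): g[int(round(p[1])),int(round(p[0]))]=(255,0,255)
cv2.imwrite("pics/w9d.png",cv2.resize(g[180:300,256:376],None,fx=5,fy=5,interpolation=cv2.INTER_NEAREST))
```

```text
[0.655  0.0633] top mean -147.6 top line -150.2 157 collar -140.1 36
[0.6545 0.0633] top mean -146.0 top line -150.2 160 collar -139.3 34
[0.656  0.0633] top mean -150.6 top line -150.4 146 collar -141.6 43
[0.655  0.0625] top mean -151.8 top line -150.2 160 collar -141.6 33
[0.655 0.064] top mean -144.1 top line -150.3 152 collar -138.8 40
```

View pics/w9d.png

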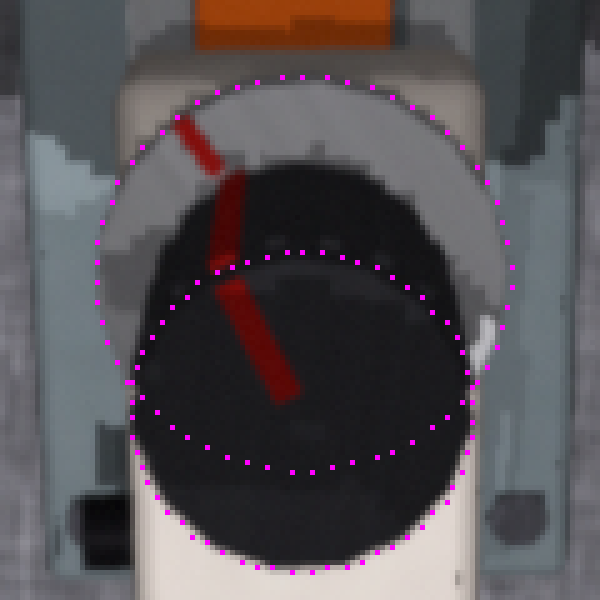

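Run:
```python
from h import *
s,T,st=snap("wrist"); m=orange(s["frame"])
ys,xs=np.nonzero(m[20:200,280:350]); xs+=280; ys+=20
rows=[(y,xs[ys==y].min(),xs[ys==y].max()) for y in (ys.min()+1,80,150)]
print(ys.min(),rows)
G=np.array([.655,.063]);a=.071
for y,l,r_ in rows:
    W=p2w(s,[(l-.5,y),(r_+.5,y)],.032,T)[:,:2]-G
    print((W@np.array([[np.cos(a),-np.sin(a)],[np.sin(a),np.cos(a)]])).round(4).tolist())
s,T,st=snap("top"); cv2.imwrite("pics/t9.png",s["frame"]); print(st["time"])
```

```text
33 [(np.int64(34), np.int64(292), np.int64(335)), (80, np.int64(293), np.int64(334)), (150, np.int64(294), np.int64(334))]
[[-0.1237, -0.015], [-0.1233, 0.0151]]
[[-0.0939, -0.0152], [-0.0935, 0.0144]]
[[-0.0452, -0.0159], [-0.0448, 0.0144]]
24.35
```

View pics/t9.png

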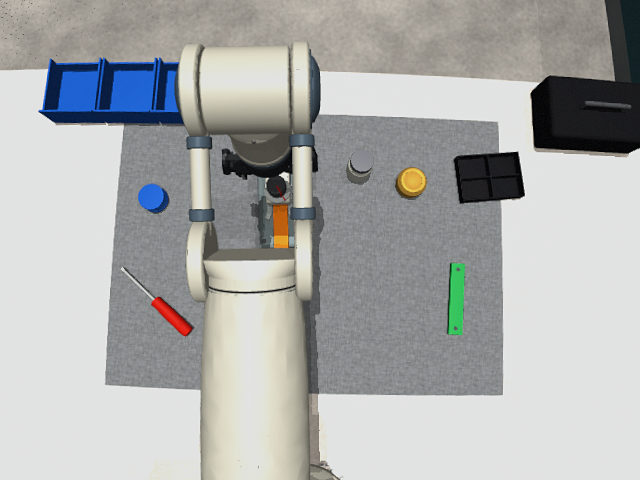

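The bar's outer end is at gauge x ≈ −0.124 (home is −0.125) and centred, and the bystanders are where they started. The arm is clear, so I'm handing in.

```bash
python3 -c "
from h import *
print(order.finish_job())"
```

```text
the job is handed in; nothing more can be done
None
```

The orange bar is home in the gauge channel and held by the spindle. The clutch has slipped once, and I handed the job in at about 24 s with the arm well clear. The hand-in reports no verdict.

- **Bar:** I slid it in until it met the backstop with about 6 N, then let go. My last camera check put its outer end at gauge x ≈ −124 mm (home is −125), within about 1 mm of centre and parallel to the channel.
- **Thimble:** I turned it about 121° clockwise in one grasp. The wrist joint's torque levelled off at +0.10 N m above free running, which matches the clutch slipping. I stopped after one more 6° step and let go.
- **Slip:** About 8° estimated from the torque. Afterwards the red marks stood about 9–10° (0.16–0.18 rad) apart, within the allowed 0.04–0.5 rad.
- **Bystanders:** The final top view shows them where they started.

**Checks that failed or disagreed:**
- My scene-camera slip reader misread the collar mark at first and lost it near the end, so I decided when to stop from the torque.
- The thimble's mark ended about 8° back from where the hand's last angle put it, so it probably sprang back when released.
- I could not measure the spindle's force on the bar directly.

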